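Put the railway models away in their trays

TASK

Sort the loose railway pieces back into their places: the coach into the long track tray, the hopper into the short track tray, the bench and the lamp post both into the wide cork-floored tray, and the magnet into the round dish. Each piece must stand upright, flat on the floor of its tray and fully inside the lip. Set each one down rather than letting it fall, and let go of everything.

Things in the scene. Friction and masses are not known exactly. Their poses are not given: they have to be found in the camera images.
- coach: Silver die-cast passenger coach, the longest piece: 120 long (its x) x 30 wide (its y) x 40 mm high, about 0.22 kg. Flat parallel sides from 9 to 33 mm up, underframe narrower. Origin at the centre of its underside, z up. Starts upright on the shelf. Which end points which way does not matter.
- hopper: Matte black plastic coal hopper wagon, empty and open-topped: 72 long (its x) x 32 wide (its y) x 38 mm high, about 0.09 kg. Flat parallel outer sides from 10 to 38 mm up, walls 3 mm thick, underframe narrower. Origin at the centre of its underside, z up. Starts upright.
- bench: White ceramic platform bench: 60 long (its x) x 28 deep (its y) x 32 mm high, 0.07 kg. Seat slab 10 to 18 mm up over the full length and depth, its front and back edges flat and parallel (grip here, across the 28 mm); backrest 6 mm thick rises flush with the +y edge to 32 mm; a 9 mm leg slab at each end. Origin at the centre of its underside, z up. Starts upright.
- lamp_post: Small aluminium lamp post, 80 mm tall, about 0.08 kg: round base 34 mm across and 6 mm thick, post 10 mm in diameter from 6 to 62 mm up, lantern 17 mm across on top. Origin at the centre of its underside, z up along the post. Starts standing; easily knocked over.
- magnet: Spare coupling magnet: plain dark steel disc 26 mm across and 16 mm high (17 mm over its cap, which is 18 mm across), about 0.06 kg; it does not pull on anything here. Origin at the centre of its underside, z up. Starts lying flat.
- long_tray: Fixed pale wooden tray with model track along its floor: outside 158 (its x) x 68 mm (its y), inside 150 x 60 mm, floor 6 mm and lip 14 mm above the shelf, lip 4 mm thick. The track is inlaid: the floor counts as flat. Origin at the centre of its underside, z up.
- short_tray: The same kind of fixed wooden track tray but short: outside 108 (its x) x 68 mm (its y), inside 100 x 60 mm, floor 6 mm and lip 14 mm above the shelf. Origin at the centre of its underside, z up.
- wide_tray: Fixed pale wooden tray with a plain cork floor and no track: outside 148 (its x) x 108 mm (its y), inside 140 x 100 mm, floor 6 mm and lip 14 mm above the shelf. Takes the bench and the lamp post side by side, anywhere inside. Origin at the centre of its underside, z up.
- dish: Fixed round aluminium dish, 100 mm across outside, 92 mm inside, floor 6 mm and rim 14 mm above the shelf. Origin at the centre of its underside, z up.
Things that resemble listed ones, but are neither listed nor needed, are in the scene too. What is shaped like the lamp_post but orange or red is not meant. Several things have the shape of the coach; the one meant has the colours described above.

How it is judged:
By the outcome, as a careful person would: the job done as asked, in the order asked, and still so for the second after the job is handed in, with the robot touching nothing.
It also fails if it takes over 134 s, if anything falls off the work surface, if the arm or the gripper's body presses on something with over 40 N, if the wrist force passes 120 N, or if a joint passes its speed limit or range.

ROBOT

A 6-joint arm with a two-finger parallel gripper is mounted at the origin on the work surface. World frame = base frame: x ahead of the robot, y to its left, z up, the work surface at z = 0. Lengths are in m, angles in rad, forces in N, time in s.
With the tool pointing down it reaches from about 0.35 to 0.95 m from the base axis. Payload 17.4 kg.
Tool frame: the origin (TCP) lies between the finger pads; the fingertips stand manip.tcp_to_tips ahead of it and the grasp point (between the pads) is the TCP (manip.tcp_to_tips is the distance from the TCP to the fingertips, in m); z points along the fingers, y is the line along which they close (so a half turn about z gives the same grasp; the last joint's range is limited). The gripper opens to 93 mm and grips with 3 to 60 N. Pads are 15 mm wide; open, the fingers measure 128 mm over their backs; the gripper's body (75 mm by 188 mm) begins 65 mm behind the grasp point.
Start: joints at [-1.345, 0.116, 1.442, -0, 1.584, -0.038], TCP at [0.176, -0.652, 0.206] pointing down, gripper open.
Joint ranges: [-2.83, 2.83], [-0.83, 2.19], [0.07, 2.5], [-1.14, 4.28], [0.01, 3], [-2.97, 2.97]. Speed limits (rad/s): [1.89, 1.89, 2.22, 3.14, 3.14, 3.14].

INTERFACE

Orientations are given as a rotation vector (axis times angle).
In Python, from workcell import manip gives the robot as it stands.
- The arm moves only by the tool play_rows, never from a script. Its argument "moves" is a list that holds one entry, the list of rows, each a list of 5 numbers: the shift along the tool's x, y, z in m, then the turn about the tool's z in rad, then the finger opening in m, from 0 to 0.093. A call has 1 to 10 rows; each row is the pose to reach, as a shift and turn from the pose commanded when the call began, along the tool's axes at that moment; what a row does not reach only later rows make up. A row lasts 1/12 s, in which the tool goes at most 41.7 mm and 7.16 degrees, less where a joint would pass 70% of its speed; a pose out of reach is approached as far as the arm can. A call with a gripper value outside its range is refused whole. The fingers move at their own pace and stop on an object; the grip force is fixed at half the most. Time passes only in rows, so rows that repeat a pose let the fingers close. It gives the time, the measured TCP pose, the force, the opening and the grip force at its end, in the units of the state.
- manip.get_state(): the state, without advancing time (a new reading comes with each control period).
- manip.capture(name): name is "scene" or "side" or "wrist"; returns the picture (420x560x3 uint8, red, green, blue); there is no depth.
- manip.camera_info(name): a dict with "fov_y" (degrees; the focal length in pixels is half the picture's height over the tangent of half this angle, whatever the lens; pixels are square), "cx", "cy" (the principal point, pixels), "extrinsics" (4x4, takes a point from camera to world coordinates). Camera axes: x right, y down, z forward; pixel columns grow to the right and rows downward; lengths in m; the calibration is good to about 2 mm. The wrist camera is an equidistant fisheye: a pixel r from the principal point sees the ray r / f radians off the axis. A picture is of the moment at which its call begins: read the wrist's pose just before it. camera_info takes no time and is no camera call; for the wrist camera it gives the pose at the moment of the call.
- manip.close_job(): hands the job in; it is judged then, once.
Trained networks look in the newest picture that a camera, given by its name, has taken for a name from the list of things; names that differ only in an ending like _2 or _b are one class to them, and where a whole thing is asked for, a point or a joint stands for the part that bears it (a point fixed in the world has none). Each returns a list of dicts, best first, with "confidence" (0 to 1); they miss things now and then, are a little off and sometimes report something else, mostly with a low value. They report only what shows in the picture. A call takes as long as a camera call. They do not tell look-alikes from the thing itself.
- manip.spot_in(camera, label): "extent" ([left, top, right, bottom] as shares, 0 to 1, of the picture: columns of its width, rows of its height, round what is visible of it).
- manip.trace(camera, label): "pixels" (420x560 bool, what is visible of it) and "extent" ([left, top, right, bottom] as shares, 0 to 1, of the picture: columns of its width, rows of its height, round what is visible of it).
The state is a dict: "t": time; "joints": joint angles; "dq": joint speeds; "tau": joint torques, N m; "ee_pos": TCP position; "tool_rot": TCP orientation; "force": force on the tool from outside, world axes, zero at the start; "wrist_torque": the same for the moment, N m; "gripper_width": finger opening in m; "grip_force": force on a finger pad.
Only numpy, scipy, OpenCV 4.12 (cv2) and the standard library are available. Lean on these libraries where they do the work, as an engineer would, in place of code of your own. Each camera call takes 0.05 s, during which the arm holds its last target. There are 200 camera calls.

## Working session

There is one attempt and no reset: what is moved stays moved. The work goes in short steps, Python scripts to look and compute and a tool call to move; the robot and the scene stay as the last step left them, time stands still between calls to the robot, and variables do not carry over. Pictures are saved under pics/ and viewed, at most 14 in all, crops included, and the job is handed in when it is done.

Besides the shell and the picture viewer there is one more tool, called after ">>>" as name(argument=value, ...) on one line, values as JSON. play_rows: Moves the arm, as the interface text tells. Its arguments: {"type":"object","properties":{"moves":{"type":"array","items":{"type":"array","items":{"type":"array","items":{"type":"number"}}}}},"required":["moves"]}

```bash
mkdir -p pics; ls; python3 - <<'E'
from workcell import manip
import cv2
print(manip.tcp_to_tips, manip.get_state())
for c in ("scene","side","wrist"):
    cv2.imwrite(f"pics/{c}0.png",manip.capture(c)[:,:,::-1]); i=manip.camera_info(c); print(c,i)
E
```

```text
pics
0.019 {'t': 0.0, 'joints': array([-1.34481375e+00,  1.16491507e-01,  1.44224344e+00, -2.27250085e-05,
        1.58401927e+00, -3.78166656e-02]), 'dq': array([ 0.00036118,  0.00036677,  0.00224013,  0.00012907,  0.0007825 ,
       -0.00178118]), 'tau': array([ 1.09437042e-03, -7.21266890e+01, -6.22606301e+01,  7.81474099e-02,
        2.38751789e-02, -1.17579207e-04]), 'ee_pos': array([ 0.17593136, -0.65144474,  0.20561503]), 'tool_rot': array([-3.11316010e+00, -4.13022148e-01,  2.06867577e-04]), 'force': array([-0.40038983, -0.10093094,  0.15149122]), 'wrist_torque': array([ 0.05037775, -0.04573883,  0.0100638 ]), 'grip_force': 0.0, 'gripper_width': 0.09295571914126241}
scene {'fov_y': 50.62452651217675, 'cx': 276.2906585138986, 'cy': 206.13555544928656, 'extrinsics': array([[-0.46699815,  0.52499603, -0.71154192,  1.10876345],
       [ 0.8840881 ,  0.29299675, -0.36406201,  0.31922426],
       [ 0.01734836, -0.79908202, -0.60097168,  0.60672786],
       [ 0.        ,  0.        ,  0.        ,  1.        ]])}
side {'fov_y': 54.18402037516566, 'cx': 279.10429717710025, 'cy': 210.15338307746623, 'extrinsics': array([[-0.78205985, -0.46050068,  0.41990656,  0.04118508],
       [-0.62315204,  0.58648064, -0.51741859,  0.48662793],
       [-0.00799546, -0.66631793, -0.7456249 ,  0.75296257],
       [ 0.        ,  0.        ,  0.        ,  1.        ]])}
wrist {'fov_y': 65.70646984690485, 'cx': 274.0573606734632, 'cy': 209.27855327708247, 'extrinsics': array([[ 2.60092967e-01, -9.21279921e-01, -2.89127922e-01,
         2.57287495e-01],
       [-9.65583474e-01, -2.48298970e-01, -7.74349818e-02,
        -6.29044758e-01],
       [-4.50871308e-04,  2.99317438e-01, -9.54153482e-01,
         3.84759609e-01],
       [ 0.00000000e+00,  0.00000000e+00,  0.00000000e+00,
         1.00000000e+00]])}
```

View pics/scene0.png

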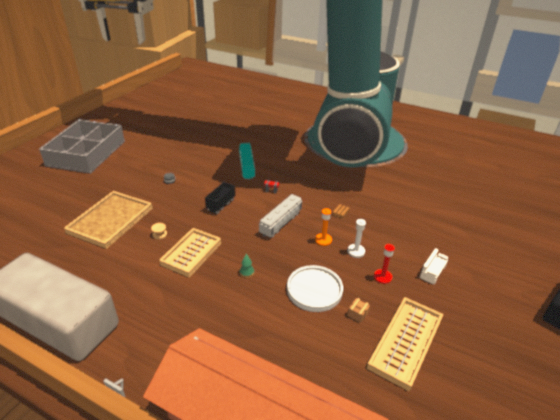

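View pics/side0.png

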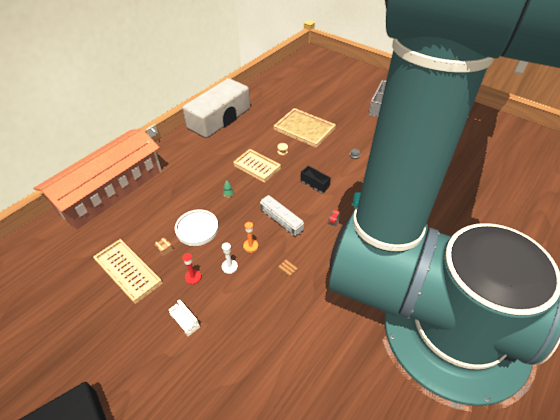

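The scene view shows these:
- **Coach:** silver coach at (281,215). Its look-alikes are teal at (247,160) and possibly a black thing at (555,310).
- **Hopper:** (220,197), black.
- **Lamp posts:** orange (325,228), aluminium (359,237) and red (387,265). The plain metal one is meant.
- **Bench:** (434,266).
- **Magnet:** dark disc at (169,178). The cream one at (159,230) is a look-alike.
- **Trays:** long (405,342), short (191,250), wide (110,217), and the dish at (315,288).

Next I'll fit poses by silhouette in both fixed cameras.

```bash
cat > h.py <<'E'
import numpy as np, cv2
from workcell import manip
from scipy.optimize import minimize
def cam(c):
    i=manip.camera_info(c); return dict(f=210/np.tan(np.radians(i["fov_y"])/2),c=np.array([i["cx"],i["cy"]]),E=i["extrinsics"],fish=c=="wrist")
def proj(k,P):
    p=(np.asarray(P)-k["E"][:3,3])@k["E"][:3,:3]
    if k["fish"]:
        r=np.linalg.norm(p[:,:2],axis=1); return k["c"]+k["f"]*(np.arctan2(r,p[:,2])/np.maximum(r,1e-9))[:,None]*p[:,:2]
    return k["c"]+k["f"]*p[:,:2]/p[:,2:]
def ray(k,uv,z):
    d=(np.asarray(uv,float)-k["c"])/k["f"]
    if k["fish"]:
        r=np.linalg.norm(d); d=d/max(r,1e-9)*np.tan(r)
    w=k["E"][:3,:3]@np.array([d[0],d[1],1]); o=k["E"][:3,3]; return o+w*(z-o[2])/w[2]
def box(x0,x1,y0,y1,z0,z1): return np.array([[x,y,z] for x in np.linspace(x0,x1,5) for y in(y0,y1) for z in(z0,z1)])/1000
def cyl(r,z0,z1): return np.array([[r*np.cos(a),r*np.sin(a),z] for a in np.linspace(0,2*np.pi,24) for z in(z0,z1)])/1000
M={"coach":[box(-60,60,-15,15,9,40),box(-55,55,-11,11,0,9)],"hopper":[box(-36,36,-16,16,10,38),box(-32,32,-11,11,0,10)],
"bench":[box(-30,30,-14,14,10,18),box(-30,30,8,14,18,32),box(-30,-21,-14,14,0,10),box(21,30,-14,14,0,10)],
"lamp_post":[cyl(17,0,6),cyl(5,6,62),cyl(8.5,62,80)],"magnet":[cyl(13,0,16),cyl(9,16,17)],
"long_tray":[box(-79,79,-34,34,0,14)],"short_tray":[box(-54,54,-34,34,0,14)],"wide_tray":[box(-74,74,-54,54,0,14)],"dish":[cyl(50,0,14)]}
S=4
def render(k,name,p,z0=0):
    c,s=np.cos(p[2]),np.sin(p[2]); R=np.array([[c,-s,0],[s,c,0],[0,0,1]]); im=np.zeros((420*S,560*S),np.uint8)
    for h in M[name]:
        uv=proj(k,h@R.T+[p[0],p[1],z0]); cv2.fillConvexPoly(im,cv2.convexHull(((uv+.5)*S-.5).round().astype(np.int32)),1)
    return cv2.resize(im.astype(np.float32),(560,420),interpolation=cv2.INTER_AREA)
def fit(name,views,x0,z0=0,yaws=None):
    """views: list of (k,mask)"""
    rnd=name in("lamp_post","magnet","dish")
    def cost(q):
        t=0
        for k,m in views:
            r=render(k,name,[q[0],q[1],q[2] if len(q)>2 else 0],z0); t+=1-np.minimum(r,m).sum()/np.maximum(r,m).sum()
        return t/len(views)
    best=None
    for y in ([0] if rnd else (yaws if yaws is not None else np.arange(0,(2 if name=="bench" else 1)*np.pi,np.pi/6))):
        q=list(x0[:2])+([] if rnd else [y]); sim=[q]+[list(np.array(q)+d) for d in np.diag([.015,.015,.3][:len(q)])]
        r=minimize(cost,q,method="Nelder-Mead",options=dict(initial_simplex=sim,xatol=2e-4,fatol=1e-4,maxiter=150))
        if best is None or r.fun<best.fun: best=r
    return best.x,best.fun
E
cat > m1.py <<'E'
from h import *
K={c:cam(c) for c in("scene","side")}
G={"coach":(281,215),"hopper":(220,197),"bench":(434,266),"lamp_post":(359,237),"magnet":(169,178),"long_tray":(405,342),"short_tray":(191,250),"wide_tray":(110,217),"dish":(315,288)}
for c in K: manip.capture(c)
for n,g in G.items():
    z=M[n][0][:,2].max()/2; w=ray(K["scene"],g,.01); views=[]; out={}
    for c in K:
        gp=proj(K[c],[[w[0],w[1],.02]])[0]; b=None
        for d in manip.trace(c,n):
            m=d["pixels"]; ys,xs=np.nonzero(m); dd=np.hypot(xs.mean()-gp[0],ys.mean()-gp[1])
            if dd<18 and (b is None or d["confidence"]>b[1]): b=(m.astype(np.float32),d["confidence"],dd)
        if b: views.append((K[c],b[0])); out[c]=fit(n,[views[-1]],w); 
        print(n,c,b and (round(b[1],2),round(b[2],1)), np.round(out[c][0],4) if b else "", round(out[c][1],2) if b else "")
    if len(views)==2: q,e=fit(n,views,w); print("   both",np.round(q,4),round(e,3))
E
python3 m1.py
```

```text
coach scene (0.7, np.float64(5.0)) [ 0.442  -0.0103  3.079 ] 0.15
coach side (0.92, np.float64(5.6)) [ 0.438  -0.0108  2.9828] 0.08
   both [ 0.4389 -0.0108 -0.1175] 0.132
hopper scene (0.85, np.float64(4.0)) [ 0.4482 -0.1606  3.1174] 0.06
hopper side (0.57, np.float64(6.1)) [ 0.4458 -0.1593 -0.0843] 0.13
   both [ 0.447  -0.1607 -0.0358] 0.103
bench scene (0.62, np.float64(4.6)) [0.4273 0.3119 3.015 ] 0.1
bench side (0.68, np.float64(0.8)) [0.4276 0.3111 2.996 ] 0.09
   both [0.4274 0.3118 3.0107] 0.1
lamp_post scene (0.71, np.float64(7.5)) [0.4483 0.1628] 0.12
lamp_post side (0.55, np.float64(15.8)) [0.4455 0.1624] 0.12
   both [0.446  0.1625] 0.133
magnet scene None  
magnet side (0.43, np.float64(3.0)) [ 0.4272 -0.3255] 0.26
long_tray scene (0.95, np.float64(5.7)) [ 0.6141  0.3077 -0.0933] 0.02
long_tray side (0.79, np.float64(8.9)) [ 0.6119  0.3072 -0.083 ] 0.03
   both [0.6134 0.3075 3.051 ] 0.031
short_tray scene (0.83, np.float64(5.9)) [ 0.6105 -0.122   0.0137] 0.04
short_tray side (0.87, np.float64(4.3)) [ 0.6097 -0.121   0.0154] 0.04
   both [ 0.6104 -0.1217  0.013 ] 0.04
wide_tray scene (0.62, np.float64(6.0)) [ 0.6089 -0.337   0.0537] 0.05
wide_tray side (0.67, np.float64(3.9)) [ 0.6097 -0.3373  0.0637] 0.03
   both [ 0.6093 -0.3373  0.0489] 0.042
dish scene (0.69, np.float64(4.5)) [0.5817 0.1314] 0.04
dish side (0.56, np.float64(5.4)) [0.5802 0.1296] 0.03
   both [0.5807 0.1303] 0.041
```

```bash
python3 - <<'E'
import cv2
a=cv2.imread("pics/scene0.png")[140:360,140:460]; cv2.imwrite("pics/crop0.png",cv2.resize(a,(800,550),interpolation=cv2.INTER_CUBIC))
E
```

```text
(no output)
```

View pics/crop0.png

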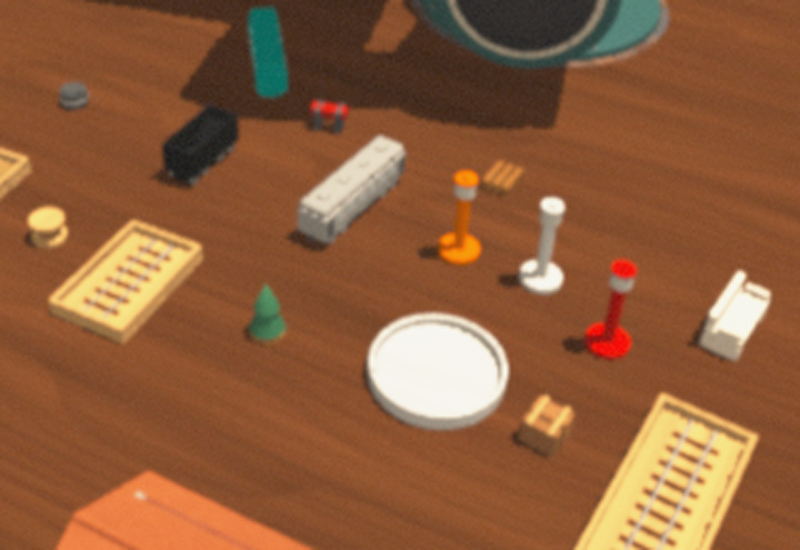

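The crop confirms that the silver coach is the only silver one, the middle lamp post is plain metal, and the grey disc is the magnet. I'll start moving towards the coach.

```bash
cat > plan.py <<'E'
import sys; from h import *
from scipy.spatial.transform import Rotation as R
def plan(*wps):
    s=manip.get_state(); p=s["ee_pos"]; A=R.from_rotvec(s["tool_rot"]).as_matrix(); yaw=np.arctan2(A[1,0],A[0,0])
    print("t %.2f at"%s["t"],p.round(4),"yaw %.3f w %.4f grip %.1f tilt %.4f"%(yaw,s["gripper_width"],s["grip_force"],A[2,2]),"j",s["joints"].round(2),"F",s["force"].round(1))
    for x,y,z,w in wps:
        d=A.T@(np.array([x,y,z])-p); t=-(w-yaw); print("  ->",(x,y,z,w),"shift",d.round(4),"turn %.3f rows %.1f"%(t,max(np.linalg.norm(d)/.0417,abs(t)/.125)))
if __name__=="__main__": plan(*[tuple(map(float,a.split(","))) for a in sys.argv[1:]])
E
python3 plan.py 0.439,-0.011,0.16,-0.11 0.439,-0.011,0.033,-0.11; python3 -c "
from h import *
k=cam('scene')
for u in [(324,240),(384,277),(169,180),(159,234),(247,177),(271,186)]: print(u,ray(k,u,.003).round(3))"
```

```text
t 1.15 at [ 0.176  -0.6516  0.2064] yaw 0.264 w 0.0930 grip 0.0 tilt -1.0000 j [-1.34  0.12  1.44  0.    1.58 -0.04] F [0.1 0.1 0.5]
  -> (0.439, -0.011, 0.16, -0.11) shift [ 0.4209 -0.5499  0.0464] turn 0.374 rows 16.6
  -> (0.439, -0.011, 0.033, -0.11) shift [ 0.4209 -0.5499  0.1734] turn 0.374 rows 17.1
(324, 240) [0.449 0.094 0.003]
(384, 277) [0.491 0.234 0.003]
(169, 180) [ 0.428 -0.324  0.003]
(159, 234) [ 0.598 -0.214  0.003]
(247, 177) [ 0.323 -0.166  0.003]
(271, 186) [ 0.329 -0.095  0.003]
```

>>> play_rows(moves=[[[0.21, -0.275, 0, 0, 0.093], [0.21, -0.275, 0, 0, 0.093], [0.21, -0.275, 0, 0, 0.093], [0.21, -0.275, 0, 0, 0.093], [0.21, -0.275, 0, 0, 0.093], [0.21, -0.275, 0, 0, 0.093], [0.21, -0.275, 0, 0, 0.093], [0.21, -0.275, 0, 0, 0.093], [0.21, -0.275, 0, 0, 0.093]]])

```text
t: 1.9
ee_pos: [0.3082, -0.3277, 0.2069]
tool_rot: [3.113, 0.416, 0.002]
force: [-0.1, 0.8, 0.4]
gripper_width: 0.0931
grip_force: 0.0
```

>>> play_rows(moves=[[[0.211, -0.275, 0, 0.374, 0.093], [0.211, -0.275, 0, 0.374, 0.093], [0.211, -0.275, 0, 0.374, 0.093], [0.211, -0.275, 0, 0.374, 0.093], [0.211, -0.275, 0, 0.374, 0.093], [0.211, -0.275, 0, 0.374, 0.093], [0.211, -0.275, 0, 0.374, 0.093], [0.211, -0.275, 0, 0.374, 0.093], [0.211, -0.275, 0, 0.374, 0.093], [0.211, -0.275, 0, 0.374, 0.093]]])

```text
t: 2.73
ee_pos: [0.4402, -0.0068, 0.2062]
tool_rot: [-3.136, 0.166, -0.0]
force: [0.4, -0.9, 0.8]
gripper_width: 0.0931
grip_force: 0.0
```

```bash
python3 plan.py 0.439,-0.011,0.16,-0.11 0.439,-0.011,0.033,-0.11; python3 - <<'E'
from h import *
k=cam("wrist"); cv2.imwrite("pics/w1.png",manip.capture("wrist")[:,:,::-1])
for n,g in (("coach",(.439,-.011)),("hopper",(.447,-.16)),("lamp_post",(.446,.1625)),("magnet",(.428,-.325))):
    for d in manip.trace("wrist",n):
        m=d["pixels"].astype(np.float32); gp=proj(k,[[*g,.02]])[0]; ys,xs=np.nonzero(m)
        if np.hypot(xs.mean()-gp[0],ys.mean()-gp[1])<40:
            q,e=fit(n,[(k,m)],g); print(n,round(d["confidence"],2),q.round(4),round(e,3))
E
```

```text
t 2.73 at [ 0.4402 -0.0068  0.2062] yaw -0.106 w 0.0931 grip 0.0 tilt -1.0000 j [-0.07 -0.41  1.91  0.    1.64  1.6 ] F [ 0.4 -0.9  0.8]
  -> (0.439, -0.011, 0.16, -0.11) shift [-0.0008  0.0044  0.0462] turn 0.004 rows 1.1
  -> (0.439, -0.011, 0.033, -0.11) shift [-0.0008  0.0045  0.1732] turn 0.004 rows 4.2
coach 0.79 [ 0.4417 -0.011  -0.1207] 0.059
hopper 0.75 [ 0.4485 -0.1606  3.1104] 0.046
lamp_post 0.59 [0.4476 0.1633] 0.069
magnet 0.71 [ 0.4266 -0.323 ] 0.085
```

```bash
python3 plan.py 0.4415,-0.011,0.08,-0.12 0.4415,-0.011,0.033,-0.12
```

```text
t 2.98 at [ 0.4388 -0.0119  0.2064] yaw -0.111 w 0.0933 grip 0.0 tilt -1.0000 j [-0.09 -0.42  1.92 -0.    1.64  1.6 ] F [-0.1 -0.   0.7]
  -> (0.4415, -0.011, 0.08, -0.12) shift [ 0.0025 -0.0012  0.1264] turn 0.009 rows 3.0
  -> (0.4415, -0.011, 0.033, -0.12) shift [ 0.0025 -0.0012  0.1734] turn 0.009 rows 4.2
```

View pics/w1.png

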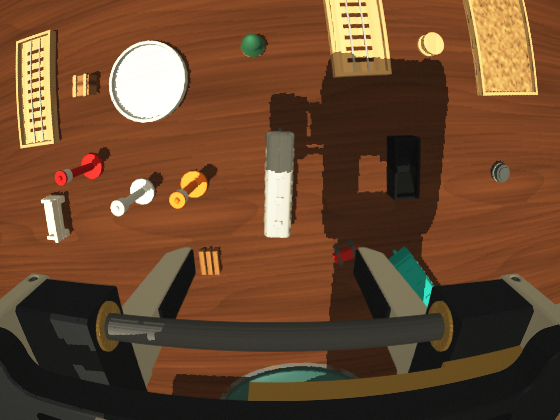

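The wrist view shows the silver coach at (280,183), the open black hopper at (403,165), and the magnet at (500,171), matching the fits. Now the grasp.

>>> play_rows(moves=[[[0.0025, -0.0012, 0.04, 0.009, 0.08], [0.0025, -0.0012, 0.08, 0.009, 0.08], [0.0025, -0.0012, 0.115, 0.009, 0.08], [0.0025, -0.0012, 0.14, 0.009, 0.08], [0.0025, -0.0012, 0.16, 0.009, 0.08], [0.0025, -0.0012, 0.17, 0.009, 0.08], [0.0025, -0.0012, 0.1734, 0.009, 0.08], [0.0025, -0.0012, 0.1734, 0.009, 0.08], [0.0025, -0.0012, 0.1734, 0.009, 0.08], [0.0025, -0.0012, 0.1734, 0.009, 0.05]]])

```text
t: 3.82
ee_pos: [0.4424, -0.0102, 0.0344]
tool_rot: [3.136, -0.188, 0.003]
force: [-0.5, 0.4, 0.2]
gripper_width: 0.0771
grip_force: 0.0
```

>>> play_rows(moves=[[[0, 0, 0, 0, 0.02], [0, 0, 0, 0, 0.02], [0, 0, 0, 0, 0.02], [0, 0, 0, 0, 0.02], [0, 0, 0, 0, 0.02], [0, 0, 0, 0, 0.02], [0, 0, 0, 0, 0.02]]])

```text
t: 4.4
ee_pos: [0.4416, -0.01, 0.0329]
tool_rot: [-3.136, 0.187, 0.0]
force: [0.1, -0.2, 0.4]
gripper_width: 0.031
grip_force: 0.0
```

```bash
python3 plan.py 0.613,0.3075,0.16,-0.09
```

```text
t 4.40 at [ 0.4416 -0.01    0.0329] yaw -0.119 w 0.0310 grip 0.0 tilt -1.0000 j [-0.08 -0.31  2.13  0.    1.33  1.61] F [ 0.1 -0.2  0.4]
  -> (0.613, 0.3075, 0.16, -0.09) shift [ 0.1324 -0.3356 -0.1271] turn -0.029 rows 9.2
```

>>> play_rows(moves=[[[0, 0, 0, 0, 0.02], [0, 0, 0, 0, 0.02], [0, 0, 0, 0, 0.02], [0, 0, -0.01, 0, 0.02], [0, 0, -0.03, 0, 0.02], [0, 0, -0.06, 0, 0.02], [0, 0, -0.095, 0, 0.02], [0, 0, -0.12, 0, 0.02], [0, 0, -0.127, 0, 0.02]]])

```text
t: 5.15
ee_pos: [0.4428, -0.0101, 0.1652]
tool_rot: [3.136, -0.187, 0.009]
force: [0.1, -0.6, 0.8]
gripper_width: 0.02
grip_force: 0.0
```

>>> play_rows(moves=[[[0.008, -0.02, 0, 0, 0.02], [0.02, -0.05, 0, 0, 0.02], [0.033, -0.084, 0, -0.005, 0.02], [0.047, -0.118, 0, -0.01, 0.02], [0.06, -0.152, 0, -0.015, 0.02], [0.073, -0.186, 0, -0.02, 0.02], [0.087, -0.22, 0, -0.025, 0.02], [0.1, -0.254, 0, -0.029, 0.02], [0.113, -0.287, 0, -0.029, 0.02], [0.1235, -0.313, 0, -0.029, 0.02]]])

```text
t: 5.98
ee_pos: [0.602, 0.2885, 0.1596]
tool_rot: [3.138, -0.14, -0.001]
force: [0.9, -0.2, -0.4]
gripper_width: 0.0198
grip_force: 0.0
```

>>> play_rows(moves=[[[0.005, -0.014, 0, 0, 0.02], [0.0085, -0.022, 0, 0, 0.02], [0.0085, -0.022, 0, 0, 0.02], [0.0085, -0.022, 0, 0, 0.02]]])

```text
t: 6.32
ee_pos: [0.6117, 0.3068, 0.1598]
tool_rot: [3.138, -0.142, -0.001]
force: [-0.3, -0.7, 0.2]
gripper_width: 0.0199
grip_force: 0.0
```

```bash
python3 - <<'E'
from h import *
from plan import plan
k=cam("wrist"); cv2.imwrite("pics/w2.png",manip.capture("wrist")[:,:,::-1])
for n,g in (("long_tray",(.613,.3075)),("dish",(.58,.13)),("bench",(.427,.312)),("lamp_post",(.4465,.163))):
    for d in manip.trace("wrist",n):
        m=d["pixels"].astype(np.float32); gp=proj(k,[[*g,.02]])[0]; ys,xs=np.nonzero(m)
        if np.hypot(xs.mean()-gp[0],ys.mean()-gp[1])<50:
            q,e=fit(n,[(k,m)],g); print(n,round(d["confidence"],2),q.round(4),round(e,3))
plan((.613,.3075,.0395,-.09))
E
```

```text
long_tray 0.8 [ 0.614   0.3088 -0.0897] 0.045
dish 0.63 [0.5817 0.132 ] 0.022
bench 0.55 [0.4287 0.3124 3.0219] 0.696
lamp_post 0.81 [0.4465 0.163 ] 1.0
t 6.57 at [0.6118 0.3064 0.1604] yaw -0.091 w 0.0197 grip 0.0 tilt -1.0000 j [ 0.43  0.15  1.48 -0.    1.51  2.09] F [-0.1 -0.6 -0.1]
  -> (0.613, 0.3075, 0.0395, -0.09) shift [ 0.001  -0.0011  0.1209] turn -0.001 rows 2.9
```

Nothing was gripped: the width went to 20 mm. I'll check where the coach is.

```bash
python3 - <<'E'
from h import *
a=manip.capture("scene")[:,:,::-1]; b=manip.capture("side")[:,:,::-1]
cv2.imwrite("pics/c2.png",np.hstack([cv2.resize(a[120:340,150:350],(400,440)),cv2.resize(b[120:340,180:380],(400,440))]))
E
```

```text
(no output)
```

View pics/c2.png

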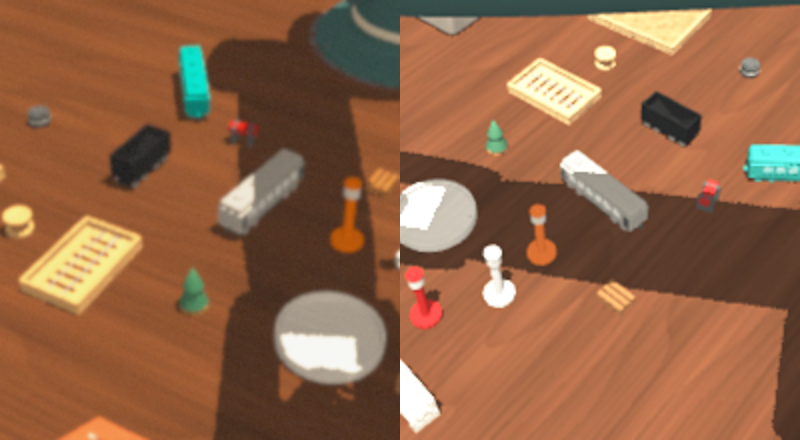

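```bash
python3 - <<'E'
from h import *
from plan import plan
v=[]
for c in("scene","side"):
    k=cam(c)
    for d in manip.trace(c,"coach"):
        m=d["pixels"].astype(np.float32); gp=proj(k,[[.4415,-.011,.02]])[0]; ys,xs=np.nonzero(m)
        if np.hypot(xs.mean()-gp[0],ys.mean()-gp[1])<15: v.append((k,m)); q,e=fit("coach",[v[-1]],(.44,-.01),yaws=[-.1]); print(c,q.round(4),round(e,3)); break
plan((.4415,-.011,.16,-.12))
E
```

```text
scene [ 0.4409 -0.0106 -0.1051] 0.093
side [ 0.4395 -0.0104 -0.1977] 0.144
t 6.77 at [0.6119 0.307  0.1602] yaw -0.091 w 0.0198 grip 0.0 tilt -1.0000 j [ 0.43  0.15  1.48 -0.    1.51  2.09] F [0.6 0.5 0.3]
  -> (0.4415, -0.011, 0.16, -0.12) shift [-1.410e-01  3.321e-01  1.000e-04] turn 0.029 rows 8.7
```

>>> play_rows(moves=[[[-0.016, 0.037, 0, 0, 0.06], [-0.032, 0.075, 0, 0.01, 0.06], [-0.048, 0.113, 0, 0.02, 0.06], [-0.064, 0.151, 0, 0.029, 0.06], [-0.08, 0.189, 0, 0.029, 0.06], [-0.096, 0.227, 0, 0.029, 0.06], [-0.112, 0.265, 0, 0.029, 0.06], [-0.128, 0.302, 0, 0.029, 0.06], [-0.138, 0.325, 0, 0.029, 0.06], [-0.141, 0.332, 0, 0.029, 0.06]]])

```text
t: 7.6
ee_pos: [0.4401, -0.0132, 0.1604]
tool_rot: [3.135, -0.191, 0.002]
force: [0.2, -0.1, -1.2]
gripper_width: 0.0598
grip_force: 0.0
```

>>> play_rows(moves=[[[0, 0, 0.02, 0, 0.06], [0, 0, 0.055, 0, 0.06], [0, 0, 0.09, 0, 0.06], [0, 0, 0.115, 0, 0.06], [0, 0, 0.127, 0, 0.06], [0, 0, 0.13, 0, 0.06], [0, 0, 0.13, 0, 0.06], [0, 0, 0.13, 0, 0.06], [0, 0, 0.13, 0, 0.0], [0, 0, 0.13, 0, 0.0]]])

```text
t: 8.43
ee_pos: [0.4424, -0.0107, 0.0313]
tool_rot: [-3.136, 0.187, -0.003]
force: [-0.3, 0.4, -0.2]
gripper_width: 0.0508
grip_force: 0.0
```

>>> play_rows(moves=[[[0, 0, 0, 0, 0], [0, 0, 0, 0, 0], [0, 0, 0, 0, 0], [0, 0, 0, 0, 0], [0, 0, 0, 0, 0], [0, 0, 0, 0, 0], [0, 0, 0, 0, 0], [0, 0, 0, 0, 0]]])

```text
t: 9.1
ee_pos: [0.4416, -0.0107, 0.0299]
tool_rot: [-3.136, 0.187, 0.0]
force: [0.7, 0.2, 0.0]
gripper_width: 0.0009
grip_force: 0.0
```

```bash
python3 plan.py 0.613,0.3085,0.16,-0.09;python3 -c "
from h import *
cv2.imwrite('pics/w3.png',manip.capture('wrist')[:,:,::-1])"
```

```text
t 9.10 at [ 0.4416 -0.0107  0.0299] yaw -0.119 w 0.0009 grip 0.0 tilt -1.0000 j [-0.08 -0.31  2.13  0.    1.32  1.61] F [0.7 0.2 0. ]
  -> (0.613, 0.3085, 0.16, -0.09) shift [ 0.1322 -0.3373 -0.1301] turn -0.029 rows 9.2
```

View pics/w3.png

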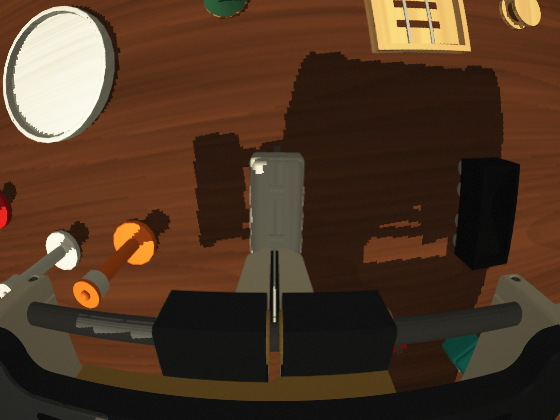

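```bash
python3 - <<'E'
from h import *
k=cam("wrist"); s=manip.get_state(); p=s["ee_pos"]; print(k["E"][:3,3]-p)
c,s_=np.cos(-.12),np.sin(-.12)
for x in(-60,-30,0,30,60):
    for z in(0,40): print(x,z,[proj(k,[[.4415+x/1000*c-y*s_,-.011+x/1000*s_+y*c,z/1000]])[0].round(0).tolist() for y in(-.015,.015)])
print("tcp",proj(k,[p]),"tips",proj(k,[p-[0,0,.019]]))
for n in("coach",):
  for d in manip.trace("wrist",n): print(d["confidence"],np.array(d["extent"])*[560,420,560,420])
E
```

```text
[ 0.08361447 -0.00918329  0.17895471]
-60 0 [[295.0, 307.0], [256.0, 307.0]]
-60 40 [[298.0, 340.0], [253.0, 340.0]]
-30 0 [[296.0, 273.0], [255.0, 273.0]]
-30 40 [[300.0, 304.0], [252.0, 304.0]]
0 0 [[297.0, 235.0], [254.0, 235.0]]
0 40 [[302.0, 261.0], [250.0, 261.0]]
30 0 [[298.0, 193.0], [253.0, 193.0]]
30 40 [[303.0, 211.0], [249.0, 211.0]]
60 0 [[299.0, 148.0], [252.0, 148.0]]
60 40 [[305.0, 157.0], [248.0, 157.0]]
tcp [[275.34464227 253.34473132]] tips [[275.22260623 241.12229778]]
0.86 [248.584 145.32  306.824 312.48 ]
0.83 [442.512 334.32  475.776 373.506]
```

```bash
python3 - <<'E'
from h import *
p=manip.get_state()["ee_pos"]; o=[]
for c in("scene","side"):
    k=cam(c); im=manip.capture(c)[:,:,::-1].copy(); u=proj(k,[p,p-[0,0,.019],p+[0,0,.02]]); print(c,u.round(1).tolist())
    x,y=u[0].astype(int); a=cv2.resize(im[y-60:y+50,x-50:x+50],(400,440),interpolation=cv2.INTER_CUBIC)
    for q,col in zip(u,((0,255,0),(255,0,255),(255,255,0))): cv2.circle(a,tuple(int(v) for v in ((q-[x-50,y-60]+.5)*4)),3,col,-1)
    o.append(a)
cv2.imwrite("pics/c4.png",np.hstack(o))
E
```

```text
scene [[281.0, 212.7], [280.7, 219.7], [281.2, 205.2]]
side [[280.2, 212.6], [280.2, 217.9], [280.1, 206.9]]
```

View pics/c4.png

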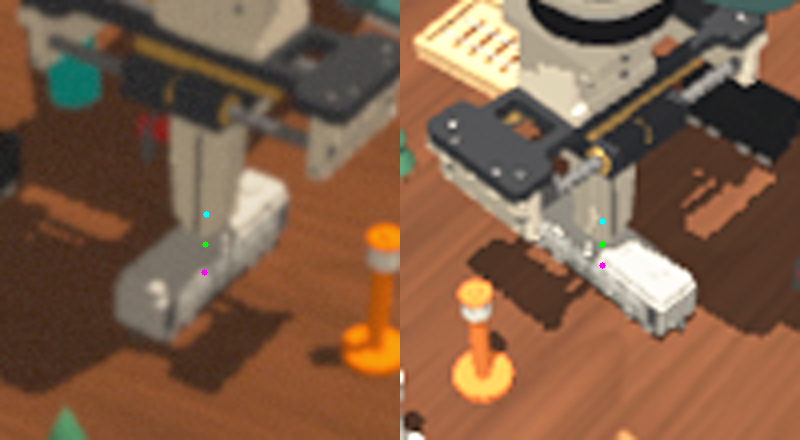

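The closed fingers hover at roof height (about 40 mm) although the TCP reads 30 mm, so the real tips sit about 30 mm higher than stated. I'll lift, open, and straddle the coach deeper in small, force-checked steps.

>>> play_rows(moves=[[[0, 0, -0.015, 0, 0.05], [0, 0, -0.03, 0, 0.05], [0, 0, -0.03, 0, 0.05], [0, 0, -0.03, 0, 0.05], [0, 0, -0.03, 0, 0.05], [0, 0, -0.03, 0, 0.05], [0, 0, -0.03, 0, 0.05], [0, 0, -0.03, 0, 0.05]]])

```text
t: 9.97
ee_pos: [0.4414, -0.0107, 0.0594]
tool_rot: [-3.136, 0.187, 0.001]
force: [-0.7, -0.9, 0.5]
gripper_width: 0.0478
grip_force: 0.0
```

>>> play_rows(moves=[[[0, 0, 0.015, 0, 0.05], [0, 0, 0.03, 0, 0.05], [0, 0, 0.035, 0, 0.05], [0, 0, 0.039, 0, 0.05], [0, 0, 0.042, 0, 0.05], [0, 0, 0.044, 0, 0.05], [0, 0, 0.044, 0, 0.05]]])

```text
t: 10.55
ee_pos: [0.4417, -0.0107, 0.016]
tool_rot: [-3.136, 0.187, -0.0]
force: [-0.1, -0.3, -0.2]
gripper_width: 0.0499
grip_force: 0.0
```

```bash
python3 - <<'E'
from h import *
from plan import plan
plan()
p=manip.get_state()["ee_pos"]; o=[]
for c in("scene","side"):
    k=cam(c); im=manip.capture(c)[:,:,::-1].copy(); u=proj(k,[p+[0,0,.03]])
    x,y=u[0].astype(int); o.append(cv2.resize(im[y-40:y+50,x-45:x+45],(400,400),interpolation=cv2.INTER_CUBIC))
cv2.imwrite("pics/c5.png",np.hstack(o))
E
```

```text
t 10.55 at [ 0.4417 -0.0107  0.016 ] yaw -0.119 w 0.0499 grip 0.0 tilt -1.0000 j [-0.08 -0.3   2.14  0.    1.3   1.61] F [-0.1 -0.3 -0.2]
```

View pics/c5.png

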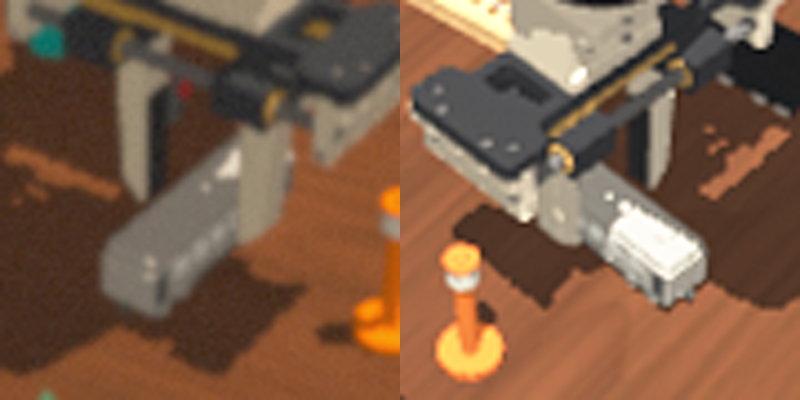

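```bash
python3 - <<'E'
from h import *
p=manip.get_state()["ee_pos"]; c,s=np.cos(-.119),np.sin(-.119)
for cm,off in(("scene",0),("side",400)):
    k=cam(cm); x,y=proj(k,[p+[0,0,.03]])[0].astype(int)
    for z in(0,.01,.02,.03):
        P=[[p[0]+a*c-b*s,p[1]+a*s+b*c,z] for b in(.025,.0425) for a in(-.0075,.0075)]
        print(cm,z,((proj(k,P)-[x-45,y-40]+.5)*400/90+[off,0]).round(0).astype(int).tolist())
E
```

```text
scene 0 [[252, 270], [235, 286], [282, 284], [266, 300]]
scene 0.01 [[253, 254], [235, 270], [283, 268], [266, 284]]
scene 0.02 [[253, 238], [236, 254], [284, 251], [267, 268]]
scene 0.03 [[254, 221], [237, 237], [286, 235], [268, 251]]
side 0 [[580, 274], [560, 259], [556, 292], [536, 277]]
side 0.01 [[579, 262], [560, 247], [555, 280], [536, 265]]
side 0.02 [[579, 250], [559, 235], [555, 268], [535, 253]]
side 0.03 [[579, 238], [559, 222], [554, 256], [534, 240]]
```

The tips stand about 28 mm up at a TCP reading of 16 mm, so true height is the reading plus 31 mm. I'll descend another 13 mm and close.

>>> play_rows(moves=[[[0, 0, 0.004, 0, 0.05], [0, 0, 0.008, 0, 0.05], [0, 0, 0.011, 0, 0.05], [0, 0, 0.013, 0, 0.05], [0, 0, 0.013, 0, 0.05], [0, 0, 0.013, 0, 0.02], [0, 0, 0.013, 0, 0.02], [0, 0, 0.013, 0, 0.02], [0, 0, 0.013, 0, 0.02], [0, 0, 0.013, 0, 0.02]]])

```text
t: 11.48
ee_pos: [0.4417, -0.0108, 0.0031]
tool_rot: [3.136, -0.187, 0.0]
force: [-0.7, -1.0, 1.6]
gripper_width: 0.03
grip_force: 30.0
```

>>> play_rows(moves=[[[0, 0, 0, 0, 0.02], [0, 0, 0, 0, 0.02], [0, 0, 0, 0, 0.02], [0, 0, 0, 0, 0.02]]])

```text
t: 11.82
ee_pos: [0.4417, -0.0108, 0.0031]
tool_rot: [3.136, -0.187, 0.001]
force: [0.1, -0.9, 3.2]
gripper_width: 0.0295
grip_force: 30.0
```

```bash
python3 plan.py 0.614,0.308,0.13,-0.09
```

```text
t 11.82 at [ 0.4417 -0.0108  0.0031] yaw -0.119 w 0.0295 grip 30.0 tilt -1.0000 j [-0.08 -0.28  2.15 -0.    1.27  1.61] F [ 0.1 -0.9  3.2]
  -> (0.614, 0.308, 0.13, -0.09) shift [ 0.1332 -0.337  -0.1269] turn -0.029 rows 9.2
```

>>> play_rows(moves=[[[0, 0, -0.01, 0, 0.02], [0, 0, -0.03, 0, 0.02], [0, 0, -0.06, 0, 0.02], [0, 0, -0.09, 0, 0.02], [0, 0, -0.115, 0, 0.02], [0, 0, -0.125, 0, 0.02], [0, 0, -0.127, 0, 0.02]]])

```text
t: 12.4
ee_pos: [0.4423, -0.0107, 0.1321]
tool_rot: [-3.136, 0.187, -0.005]
force: [-0.2, 0.4, -2.4]
gripper_width: 0.0298
grip_force: 30.0
```

>>> play_rows(moves=[[[0.008, -0.02, 0, 0, 0.02], [0.02, -0.05, 0, 0, 0.02], [0.033, -0.084, 0, -0.005, 0.02], [0.047, -0.118, 0, -0.01, 0.02], [0.06, -0.152, 0, -0.015, 0.02], [0.073, -0.186, 0, -0.02, 0.02], [0.087, -0.22, 0, -0.025, 0.02], [0.1, -0.254, 0, -0.029, 0.02], [0.113, -0.287, 0, -0.029, 0.02], [0.1235, -0.313, 0, -0.029, 0.02]]])

```text
t: 13.23
ee_pos: [0.6014, 0.2876, 0.1271]
tool_rot: [3.137, -0.14, -0.004]
force: [-0.4, -0.5, -1.9]
gripper_width: 0.0298
grip_force: 30.0
```

>>> play_rows(moves=[[[0.005, -0.014, 0, 0, 0.02], [0.0097, -0.024, 0, 0, 0.02], [0.0097, -0.024, 0, 0, 0.02], [0.0097, -0.024, 0, 0, 0.02], [0.0097, -0.024, 0, 0, 0.02]]])

```text
t: 13.65
ee_pos: [0.6128, 0.3075, 0.1294]
tool_rot: [3.138, -0.142, -0.001]
force: [-0.6, -0.2, -2.2]
gripper_width: 0.0295
grip_force: 30.0
```

```bash
python3 plan.py 0.614,0.308,0.0095,-0.09
```

```text
t 13.65 at [0.6128 0.3075 0.1294] yaw -0.091 w 0.0295 grip 30.0 tilt -1.0000 j [ 0.43  0.17  1.51 -0.    1.47  2.09] F [-0.6 -0.2 -2.2]
  -> (0.614, 0.308, 0.0095, -0.09) shift [ 0.0012 -0.0007  0.1199] turn -0.001 rows 2.9
```

>>> play_rows(moves=[[[0.001, 0, 0.015, 0, 0.02], [0.001, 0, 0.045, 0, 0.02], [0.001, 0, 0.075, 0, 0.02], [0.001, 0, 0.095, 0, 0.02], [0.001, 0, 0.107, 0, 0.02], [0.001, 0, 0.113, 0, 0.02], [0.001, 0, 0.1165, 0, 0.02], [0.001, 0, 0.1185, 0, 0.02], [0.001, 0, 0.1185, 0, 0.02], [0.001, 0, 0.1185, 0, 0.02]]])

```text
t: 14.48
ee_pos: [0.6148, 0.3085, 0.0126]
tool_rot: [-3.138, 0.142, -0.002]
force: [0.5, 0.3, -1.7]
gripper_width: 0.03
grip_force: 30.0
```

>>> play_rows(moves=[[[0, 0, 0.0005, 0, 0.02], [0, 0, 0.001, 0, 0.02], [0, 0, 0.001, 0, 0.02]]])

```text
t: 14.73
ee_pos: [0.6144, 0.3084, 0.0108]
tool_rot: [-3.138, 0.142, -0.001]
force: [-0.2, -0.6, -1.8]
gripper_width: 0.0296
grip_force: 30.0
```

>>> play_rows(moves=[[[0, 0, 0.001, 0, 0.02], [0, 0, 0.0015, 0, 0.02], [0, 0, 0.0015, 0, 0.02], [0, 0, 0.0015, 0, 0.02]]])

```text
t: 15.07
ee_pos: [0.6143, 0.3084, 0.0091]
tool_rot: [-3.138, 0.142, -0.0]
force: [-1.2, -1.7, 0.9]
gripper_width: 0.0297
grip_force: 30.0
```

>>> play_rows(moves=[[[0, 0, 0, 0, 0.05], [0, 0, 0, 0, 0.05], [0, 0, 0, 0, 0.05], [0, 0, 0, 0, 0.05], [0, 0, -0.01, 0, 0.05], [0, 0, -0.03, 0, 0.05], [0, 0, -0.06, 0, 0.05], [0, 0, -0.09, 0, 0.05], [0, 0, -0.12, 0, 0.06], [0, 0, -0.13, 0, 0.06]]])

```text
t: 15.9
ee_pos: [0.6155, 0.3089, 0.1451]
tool_rot: [-3.136, 0.141, -0.008]
force: [0.1, 0.9, 0.8]
gripper_width: 0.0581
grip_force: 0.0
```

```bash
python3 plan.py 0.4475,-0.1605,0.14,-0.034; python3 - <<'E'
from h import *
for c in("wrist","side","scene"):
    k=cam(c); manip.capture(c)
    for d in manip.trace(c,"coach"):
        m=d["pixels"].astype(np.float32); gp=proj(k,[[.614,.308,.02]])[0]; ys,xs=np.nonzero(m)
        if np.hypot(xs.mean()-gp[0],ys.mean()-gp[1])<25: print(c,fit("coach",[(k,m)],(.614,.308),z0=.006,yaws=[-.09])); break
E
```

```text
t 15.90 at [0.6155 0.3089 0.1451] yaw -0.090 w 0.0581 grip 0.0 tilt -1.0000 j [ 0.43  0.16  1.49 -0.    1.48  2.09] F [0.1 0.9 0.8]
  -> (0.4475, -0.1605, 0.14, -0.034) shift [-0.1251  0.4826  0.003 ] turn -0.056 rows 12.0
wrist (array([ 0.61529491,  0.30871903, -0.09299646]), np.float64(0.06155270338058472))
side (array([ 0.6105567 ,  0.30872064, -0.09716722]), np.float64(0.0806846022605896))
scene (array([ 0.61436366,  0.30821606, -0.0989848 ]), np.float64(0.06387674808502197))
```

The coach is in its tray, centred at (0.614, 0.308). Next, the hopper.

>>> play_rows(moves=[[[-0.0062, 0.024, 0, 0, 0.07], [-0.0125, 0.048, 0, 0, 0.07], [-0.022, 0.085, 0, -0.02, 0.07], [-0.0315, 0.1215, 0, -0.056, 0.07], [-0.041, 0.158, 0, -0.056, 0.07], [-0.0505, 0.195, 0, -0.056, 0.07], [-0.06, 0.232, 0, -0.056, 0.07], [-0.07, 0.27, 0, -0.056, 0.07], [-0.08, 0.308, 0, -0.056, 0.07], [-0.089, 0.343, 0, -0.056, 0.07]]])

```text
t: 17.03
ee_pos: [0.4931, -0.0268, 0.1376]
tool_rot: [-3.141, 0.054, 0.003]
force: [0.8, -0.1, 0.3]
gripper_width: 0.07
grip_force: 0.0
```

>>> play_rows(moves=[[[-0.018, 0.035, 0, 0, 0.07], [-0.028, 0.07, 0, 0, 0.07], [-0.04, 0.105, 0, 0, 0.07], [-0.044, 0.13, 0, 0, 0.07], [-0.044, 0.137, 0, 0, 0.07], [-0.044, 0.137, 0, 0, 0.07], [-0.044, 0.137, 0, 0, 0.07]]])

```text
t: 17.62
ee_pos: [0.4459, -0.1603, 0.1381]
tool_rot: [-3.14, 0.055, 0.002]
force: [0.5, 0.7, 0.3]
gripper_width: 0.0697
grip_force: 0.0
```

```bash
python3 plan.py 0.4475,-0.1605,0.14,-0.034; python3 - <<'E'
from h import *
k=cam("wrist"); manip.capture("wrist")
for n,g in (("hopper",(.447,-.16)),("short_tray",(.61,-.1217)),("magnet",(.4266,-.323)),("wide_tray",(.609,-.337))):
    for d in manip.trace("wrist",n):
        m=d["pixels"].astype(np.float32); gp=proj(k,[[*g,.02]])[0]; ys,xs=np.nonzero(m)
        if np.hypot(xs.mean()-gp[0],ys.mean()-gp[1])<30:
            q,e=fit(n,[(k,m)],g,yaws=[0]); print(n,round(d["confidence"],2),q.round(4),round(e,3))
E
python3 plan.py 0.4485,-0.1605,0.003,-0.034
```

```text
t 17.62 at [ 0.4459 -0.1603  0.1381] yaw -0.035 w 0.0697 grip 0.0 tilt -1.0000 j [-0.4  -0.31  1.95  0.    1.51  1.21] F [0.5 0.7 0.3]
  -> (0.4475, -0.1605, 0.14, -0.034) shift [ 0.0016  0.0001 -0.0019] turn -0.001 rows 0.1
hopper 0.57 [ 0.4479 -0.1601 -0.0227] 0.029
short_tray 0.63 [ 0.6126 -0.1207  0.0137] 0.014
magnet 0.77 [ 0.4266 -0.3225] 0.115
wide_tray 0.9 [ 0.6108 -0.3379  0.0528] 0.012
t 17.87 at [ 0.4463 -0.1597  0.1388] yaw -0.033 w 0.0700 grip 0.0 tilt -1.0000 j [-0.4  -0.31  1.95  0.    1.51  1.21] F [0.9 0.1 0.6]
  -> (0.4485, -0.1605, 0.003, -0.034) shift [0.0022 0.0007 0.1358] turn 0.001 rows 3.3
```

>>> play_rows(moves=[[[0.002, 0.0005, 0.015, -0.01, 0.07], [0.002, 0.0005, 0.05, -0.01, 0.07], [0.002, 0.0005, 0.085, -0.01, 0.07], [0.002, 0.0005, 0.11, -0.01, 0.065], [0.002, 0.0005, 0.125, -0.01, 0.06], [0.002, 0.0005, 0.132, -0.01, 0.055], [0.002, 0.0005, 0.135, -0.01, 0.05], [0.002, 0.0005, 0.135, -0.01, 0.045], [0.002, 0.0005, 0.135, -0.01, 0.04], [0.002, 0.0005, 0.135, -0.01, 0.022]]])

```text
t: 18.7
ee_pos: [0.4488, -0.1614, 0.0052]
tool_rot: [3.141, -0.038, 0.003]
force: [-0.1, 0.6, -0.0]
gripper_width: 0.0376
grip_force: 0.0
```

>>> play_rows(moves=[[[0, 0, 0, 0, 0.022], [0, 0, 0, 0, 0.022], [0, 0, 0, 0, 0.022], [0, 0, 0, 0, 0.022], [0, 0, 0, 0, 0.022], [0, 0, 0, 0, 0.022]]])

```text
t: 19.2
ee_pos: [0.4486, -0.1614, 0.005]
tool_rot: [3.141, -0.038, 0.002]
force: [0.2, 0.8, 7.3]
gripper_width: 0.0317
grip_force: 30.0
```

```bash
python3 plan.py 0.612,-0.121,0.07,0.0137
```

```text
t 19.20 at [ 0.4486 -0.1614  0.005 ] yaw -0.024 w 0.0317 grip 30.0 tilt -1.0000 j [-0.4  -0.2   2.08  0.    1.26  1.2 ] F [0.2 0.8 7.3]
  -> (0.612, -0.121, 0.07, 0.0137) shift [ 0.1624 -0.0444 -0.0648] turn -0.038 rows 4.3
```

>>> play_rows(moves=[[[0, 0, -0.01, 0, 0.022], [0, 0, -0.03, 0, 0.022], [0, 0, -0.055, 0, 0.022], [0.01, -0.003, -0.065, 0, 0.022], [0.035, -0.01, -0.065, -0.01, 0.022], [0.07, -0.02, -0.065, -0.02, 0.022], [0.105, -0.03, -0.065, -0.03, 0.022], [0.135, -0.038, -0.065, -0.038, 0.022], [0.155, -0.043, -0.065, -0.038, 0.022], [0.1625, -0.0445, -0.065, -0.038, 0.022]]])

```text
t: 20.03
ee_pos: [0.6137, -0.1198, 0.0692]
tool_rot: [-3.141, -0.023, -0.0]
force: [0.9, -0.1, -0.7]
gripper_width: 0.0317
grip_force: 30.0
```

>>> play_rows(moves=[[[0, 0, 0.005, 0, 0.022], [0, 0, 0.02, 0, 0.022], [0, 0, 0.035, 0, 0.022], [0, 0, 0.045, 0, 0.022], [0, 0, 0.051, 0, 0.022], [0, 0, 0.054, 0, 0.022], [0, 0, 0.056, 0, 0.022], [0, 0, 0.056, 0, 0.022], [0, 0, 0.056, 0, 0.022], [0, 0, 0.056, 0, 0.022]]])

```text
t: 20.87
ee_pos: [0.6119, -0.1208, 0.0136]
tool_rot: [3.141, 0.022, 0.001]
force: [0.5, -0.4, -0.9]
gripper_width: 0.0317
grip_force: 30.0
```

```bash
python3 plan.py 0.612,-0.121,0.011,0.0137
```

```text
t 20.87 at [ 0.6119 -0.1208  0.0136] yaw 0.014 w 0.0317 grip 30.0 tilt -1.0000 j [-0.24  0.12  1.76 -0.    1.26  1.32] F [ 0.5 -0.4 -0.9]
  -> (0.612, -0.121, 0.011, 0.0137) shift [0.0001 0.0002 0.0026] turn 0.000 rows 0.1
```

>>> play_rows(moves=[[[0, 0, 0.001, 0, 0.022], [0, 0, 0.002, 0, 0.022], [0, 0, 0.0025, 0, 0.022], [0, 0, 0.0025, 0, 0.022]]])

```text
t: 21.2
ee_pos: [0.6117, -0.1207, 0.011]
tool_rot: [3.141, 0.022, 0.001]
force: [-2.5, 1.2, 5.6]
gripper_width: 0.0319
grip_force: 30.0
```

>>> play_rows(moves=[[[0, 0, 0.0005, 0, 0.022], [0, 0, 0.0005, 0, 0.022], [0, 0, 0.0005, 0, 0.022]]])

```text
t: 21.45
ee_pos: [0.6118, -0.1207, 0.011]
tool_rot: [3.141, 0.022, 0.001]
force: [-5.9, 1.1, 10.1]
gripper_width: 0.0317
grip_force: 30.0
```

>>> play_rows(moves=[[[0, 0, 0, 0, 0.05], [0, 0, 0, 0, 0.05], [0, 0, 0, 0, 0.05], [0, 0, 0, 0, 0.05], [0, 0, -0.01, 0, 0.05], [0, 0, -0.03, 0, 0.05], [0, 0, -0.06, 0, 0.05], [0, 0, -0.095, 0, 0.06], [0, 0, -0.12, 0, 0.06], [0, 0, -0.13, 0, 0.06]]])

```text
t: 22.28
ee_pos: [0.6128, -0.121, 0.1452]
tool_rot: [3.14, 0.022, 0.008]
force: [0.3, 0.1, 1.0]
gripper_width: 0.0591
grip_force: 0.0
```

```bash
python3 - <<'E'
from h import *
for c in("wrist","side","scene"):
    k=cam(c); manip.capture(c)
    for d in manip.trace(c,"hopper"):
        m=d["pixels"].astype(np.float32); gp=proj(k,[[.612,-.121,.02]])[0]; ys,xs=np.nonzero(m)
        if np.hypot(xs.mean()-gp[0],ys.mean()-gp[1])<25: print(c,fit("hopper",[(k,m)],(.612,-.121),z0=.006,yaws=[0.01])); break
E
python3 plan.py 0.4285,0.312,0.14,-0.13
```

```text
wrist (array([ 0.61117651, -0.12029492,  0.01791767]), np.float64(0.041580379009246826))
side (array([ 0.60868519, -0.12227828, -0.11221482]), np.float64(0.1517941951751709))
scene (array([ 0.61002667, -0.11953552,  0.01666151]), np.float64(0.07701939344406128))
t 22.58 at [ 0.6109 -0.1205  0.1379] yaw 0.014 w 0.0599 grip 0.0 tilt -1.0000 j [-0.24  0.03  1.64  0.    1.47  1.32] F [-0.5 -0.  -0.2]
  -> (0.4285, 0.312, 0.14, -0.13) shift [-0.1764 -0.435  -0.0013] turn 0.144 rows 11.3
```

The hopper is in. On to the bench.

>>> play_rows(moves=[[[-0.008, -0.02, 0, 0.02, 0.06], [-0.02, -0.05, 0, 0.05, 0.06], [-0.034, -0.085, 0, 0.08, 0.06], [-0.048, -0.12, 0, 0.12, 0.06], [-0.062, -0.155, 0, 0.144, 0.06], [-0.076, -0.19, 0, 0.144, 0.06], [-0.09, -0.225, 0, 0.144, 0.06], [-0.104, -0.26, 0, 0.144, 0.06], [-0.118, -0.295, 0, 0.144, 0.06], [-0.132, -0.33, 0, 0.144, 0.06]]])

```text
t: 23.42
ee_pos: [0.4735, 0.2087, 0.1386]
tool_rot: [3.134, -0.205, -0.003]
force: [1.2, 0.2, 0.8]
gripper_width: 0.0602
grip_force: 0.0
```

>>> play_rows(moves=[[[-0.005, -0.035, 0, 0, 0.06], [-0.015, -0.065, 0, 0, 0.06], [-0.025, -0.09, 0, 0, 0.06], [-0.03, -0.108, 0, 0, 0.06], [-0.03, -0.108, 0, 0, 0.06], [-0.03, -0.108, 0, 0, 0.06]]])

```text
t: 23.92
ee_pos: [0.4586, 0.3188, 0.1384]
tool_rot: [3.134, -0.202, -0.003]
force: [-0.2, -0.4, 0.6]
gripper_width: 0.0599
grip_force: 0.0
```

```bash
python3 - <<'E'
from h import *
k=cam("wrist"); cv2.imwrite("pics/w6.png",manip.capture("wrist")[:,:,::-1])
for n,g in (("bench",(.4285,.312)),("lamp_post",(.447,.163))):
    for d in manip.trace("wrist",n):
        m=d["pixels"].astype(np.float32); gp=proj(k,[[*g,.02]])[0]; ys,xs=np.nonzero(m)
        if np.hypot(xs.mean()-gp[0],ys.mean()-gp[1])<30:
            q,e=fit(n,[(k,m)],g,yaws=[3,-.12]); print(n,round(d["confidence"],2),q.round(4),round(e,3))
E
python3 plan.py 0.4285,0.312,-0.006,-0.13
```

```text
bench 0.97 [ 0.4283  0.3116 -0.1341] 0.069
lamp_post 0.64 [0.4466 0.1625] 0.138
t 24.07 at [0.4594 0.3176 0.1393] yaw -0.131 w 0.0601 grip 0.0 tilt -1.0000 j [ 0.56 -0.11  1.78 -0.    1.48  2.26] F [-0.1 -0.1  0.4]
  -> (0.4285, 0.312, -0.006, -0.13) shift [-0.0298  0.0094  0.1453] turn -0.001 rows 3.6
```

>>> play_rows(moves=[[[-0.02, 0.006, 0.01, 0, 0.06], [-0.03, 0.009, 0.04, 0, 0.06], [-0.03, 0.009, 0.075, 0, 0.06], [-0.03, 0.009, 0.105, 0, 0.06], [-0.03, 0.009, 0.125, 0, 0.06], [-0.03, 0.009, 0.135, 0, 0.055], [-0.03, 0.009, 0.14, 0, 0.05], [-0.03, 0.009, 0.143, 0, 0.045], [-0.03, 0.009, 0.145, 0, 0.04], [-0.03, 0.009, 0.145, 0, 0.04]]])

```text
t: 24.9
ee_pos: [0.4289, 0.3136, -0.0042]
tool_rot: [-3.134, 0.205, -0.002]
force: [0.5, 0.1, -0.2]
gripper_width: 0.041
grip_force: 0.0
```

>>> play_rows(moves=[[[0, 0, 0, 0, 0.018], [0, 0, 0, 0, 0.018], [0, 0, 0, 0, 0.018], [0, 0, 0, 0, 0.018], [0, 0, 0, 0, 0.018], [0, 0, 0, 0, 0.018], [0, 0, 0, 0, 0.018]]])

```text
t: 25.48
ee_pos: [0.4288, 0.3136, -0.0043]
tool_rot: [-3.134, 0.204, -0.001]
force: [-2.1, -2.5, 6.2]
gripper_width: 0.0275
grip_force: 30.0
```

```bash
python3 plan.py 0.575,-0.34,0.14,0.05
```

```text
t 25.48 at [ 0.4288  0.3136 -0.0043] yaw -0.130 w 0.0275 grip 30.0 tilt -1.0000 j [ 0.58 -0.06  1.97 -0.    1.23  2.28] F [-2.1 -2.5  6.2]
  -> (0.575, -0.34, 0.14, 0.05) shift [ 0.23    0.629  -0.1444] turn -0.180 rows 16.4
```

>>> play_rows(moves=[[[0, 0, -0.01, 0, 0.018], [0, 0, -0.03, 0, 0.018], [0, 0, -0.065, 0, 0.018], [0, 0, -0.1, 0, 0.018], [0, 0, -0.13, 0, 0.018], [0, 0, -0.144, 0, 0.018], [0, 0, -0.144, 0, 0.018]]])

```text
t: 26.07
ee_pos: [0.4294, 0.3142, 0.1429]
tool_rot: [-3.132, 0.204, -0.007]
force: [0.3, 0.6, -0.4]
gripper_width: 0.0276
grip_force: 30.0
```

>>> play_rows(moves=[[[0.007, 0.019, 0, 0, 0.018], [0.018, 0.049, 0, 0, 0.018], [0.031, 0.084, 0, 0, 0.018], [0.044, 0.12, 0, 0, 0.018], [0.057, 0.156, 0, 0, 0.018], [0.07, 0.192, 0, 0, 0.018], [0.083, 0.228, 0, 0, 0.018], [0.096, 0.264, 0, 0, 0.018], [0.11, 0.3, 0, 0, 0.018], [0.123, 0.336, 0, 0, 0.018]]])

```text
t: 26.9
ee_pos: [0.5062, -0.0376, 0.1373]
tool_rot: [-3.135, 0.205, 0.003]
force: [1.1, -0.4, -1.1]
gripper_width: 0.0279
grip_force: 30.0
```

>>> play_rows(moves=[[[0.013, 0.036, 0, -0.02, 0.018], [0.026, 0.072, 0, -0.05, 0.018], [0.039, 0.108, 0, -0.08, 0.018], [0.052, 0.144, 0, -0.11, 0.018], [0.065, 0.18, 0, -0.14, 0.018], [0.078, 0.216, 0, -0.17, 0.018], [0.091, 0.25, 0, -0.183, 0.018], [0.102, 0.275, 0, -0.183, 0.018], [0.108, 0.29, 0, -0.183, 0.018], [0.109, 0.293, 0, -0.183, 0.018]]])

```text
t: 27.73
ee_pos: [0.5763, -0.3425, 0.1362]
tool_rot: [-3.139, -0.08, 0.004]
force: [-0.4, 0.6, -0.2]
gripper_width: 0.0277
grip_force: 30.0
```

```bash
python3 - <<'E'
from plan import plan
from h import *
manip.capture("wrist"); k=cam("wrist"); d=manip.trace("wrist","wide_tray")
if d: print(fit("wide_tray",[(k,d[0]["pixels"].astype(np.float32))],(.61,-.338),yaws=[.05]))
plan((.5775,-.34,.003,.053))
E
```

```text
(array([ 0.61107505, -0.33523744,  0.05598897]), np.float64(0.09949743747711182))
t 27.83 at [ 0.5762 -0.3404  0.137 ] yaw 0.052 w 0.0277 grip 30.0 tilt -1.0000 j [-0.57  0.13  1.54  0.    1.48  0.95] F [-0.   0.  -1.2]
  -> (0.5775, -0.34, 0.003, 0.053) shift [ 1.60e-03 -1.00e-04  1.34e-01] turn -0.001 rows 3.2
```

>>> play_rows(moves=[[[0.001, 0, 0.015, 0, 0.018], [0.001, 0, 0.05, 0, 0.018], [0.001, 0, 0.085, 0, 0.018], [0.001, 0, 0.108, 0, 0.018], [0.001, 0, 0.121, 0, 0.018], [0.001, 0, 0.128, 0, 0.018], [0.001, 0, 0.132, 0, 0.018], [0.001, 0, 0.133, 0, 0.018], [0.001, 0, 0.133, 0, 0.018], [0.001, 0, 0.133, 0, 0.018]]])

```text
t: 28.67
ee_pos: [0.5784, -0.3407, 0.0074]
tool_rot: [3.139, 0.083, 0.003]
force: [-0.2, -0.4, -0.9]
gripper_width: 0.028
grip_force: 30.0
```

>>> play_rows(moves=[[[0, 0, 0.0005, 0, 0.018], [0, 0, 0.001, 0, 0.018], [0, 0, 0.0015, 0, 0.018], [0, 0, 0.0015, 0, 0.018], [0, 0, 0.0015, 0, 0.018]]])

```text
t: 29.08
ee_pos: [0.5778, -0.3404, 0.0045]
tool_rot: [3.14, 0.083, 0.0]
force: [-0.3, -0.6, -0.8]
gripper_width: 0.0278
grip_force: 30.0
```

>>> play_rows(moves=[[[0, 0, 0.001, 0, 0.018], [0, 0, 0.002, 0, 0.018], [0, 0, 0.0025, 0, 0.018], [0, 0, 0.0025, 0, 0.018]]])

```text
t: 29.42
ee_pos: [0.5777, -0.3403, 0.0018]
tool_rot: [-3.14, -0.083, 0.0]
force: [-0.1, -0.5, 0.4]
gripper_width: 0.0274
grip_force: 30.0
```

>>> play_rows(moves=[[[0, 0, 0.0005, 0, 0.018], [0, 0, 0.0005, 0, 0.018], [0, 0, 0.0005, 0, 0.018]]])

```text
t: 29.67
ee_pos: [0.5778, -0.3404, 0.0018]
tool_rot: [3.14, 0.083, 0.0]
force: [-2.0, 0.7, 4.1]
gripper_width: 0.0277
grip_force: 30.0
```

>>> play_rows(moves=[[[0, 0, 0, 0, 0.044], [0, 0, 0, 0, 0.044], [0, 0, 0, 0, 0.044], [0, 0, 0, 0, 0.044], [0, 0, -0.01, 0, 0.044], [0, 0, -0.03, 0, 0.044], [0, 0, -0.06, 0, 0.044], [0, 0, -0.1, 0, 0.044], [0, 0, -0.135, 0, 0.044], [0, 0, -0.15, 0, 0.044]]])

```text
t: 30.5
ee_pos: [0.5788, -0.341, 0.158]
tool_rot: [3.137, 0.083, 0.008]
force: [0.5, -0.4, 1.1]
gripper_width: 0.0443
grip_force: 0.0
```

```bash
python3 - <<'E'
from h import *
from plan import plan
for c in("wrist","side","scene"):
    k=cam(c); manip.capture(c)
    for d in manip.trace(c,"bench"):
        m=d["pixels"].astype(np.float32); gp=proj(k,[[.5777,-.3403,.02]])[0]; ys,xs=np.nonzero(m)
        if np.hypot(xs.mean()-gp[0],ys.mean()-gp[1])<25: print(c,fit("bench",[(k,m)],(.577,-.34),z0=.006,yaws=[.05,3.19])); break
plan((.4466,.1627,.15,.05))
E
```

```text
wrist (array([ 0.5779775 , -0.34024236,  3.17967134]), np.float64(0.05527234077453613))
side (array([ 0.57769898, -0.34131483,  3.21706694]), np.float64(0.11204719543457031))
scene (array([ 0.57841653, -0.3392183 ,  3.18850171]), np.float64(0.10751157999038696))
t 30.80 at [ 0.5772 -0.34    0.1497] yaw 0.053 w 0.0439 grip 0.0 tilt -1.0000 j [-0.57  0.13  1.52 -0.    1.5   0.95] F [ 1.1  1.  -0.4]
  -> (0.4466, 0.1627, 0.15, 0.05) shift [-0.1039 -0.5089  0.0006] turn 0.003 rows 12.5
```

The bench is in. On to the lamp post.

>>> play_rows(moves=[[[-0.004, -0.02, 0, 0, 0.044], [-0.01, -0.05, 0, 0, 0.044], [-0.017, -0.085, 0, 0, 0.044], [-0.025, -0.122, 0, 0, 0.044], [-0.033, -0.16, 0, 0, 0.044], [-0.041, -0.198, 0, 0, 0.044], [-0.049, -0.236, 0, 0, 0.044], [-0.057, -0.274, 0, 0, 0.044], [-0.065, -0.312, 0, 0, 0.044], [-0.073, -0.35, 0, 0, 0.044]]])

```text
t: 31.63
ee_pos: [0.485, 0.0069, 0.1501]
tool_rot: [-3.14, -0.082, 0.003]
force: [0.0, -0.4, -0.0]
gripper_width: 0.0442
grip_force: 0.0
```

>>> play_rows(moves=[[[-0.008, -0.038, 0, 0, 0.044], [-0.016, -0.076, 0, 0, 0.044], [-0.023, -0.112, 0, 0, 0.044], [-0.028, -0.14, 0, 0, 0.044], [-0.03, -0.155, 0, 0, 0.044], [-0.031, -0.159, 0, 0, 0.044], [-0.031, -0.159, 0, 0, 0.044], [-0.031, -0.159, 0, 0, 0.044]]])

```text
t: 32.3
ee_pos: [0.4469, 0.1619, 0.1507]
tool_rot: [3.14, 0.083, -0.002]
force: [1.2, -0.3, 0.3]
gripper_width: 0.044
grip_force: 0.0
```

```bash
python3 - <<'E'
from h import *
from plan import plan
plan()
k=cam("wrist"); a=manip.capture("wrist")[:,:,::-1]; cv2.imwrite("pics/w7.png",a); print(proj(k,[[.4466,.1627,z] for z in(0,.08)]).round(0))
for d in manip.trace("wrist","lamp_post"):
    m=d["pixels"].astype(np.float32); q,e=fit("lamp_post",[(k,m)],(.4466,.1627)); print(np.array(d["extent"])*[560,420,560,420],round(d["confidence"],2),q.round(4),round(e,3))
plan((.4466,.1627,.001,.05))
E
```

```text
t 32.30 at [0.4469 0.1619 0.1507] yaw 0.053 w 0.0440 grip 0.0 tilt -1.0000 j [ 0.29 -0.31  1.93 -0.    1.53  1.81] F [ 1.2 -0.3  0.3]
[[274. 192.]
 [274. 217.]]
[324.52  178.206 367.024 224.112] 0.9 [0.4466 0.1627] 1.0
[178.696 133.518 226.576 166.488] 0.88 [0.4466 0.1627] 1.0
[258.216 177.114 291.088 226.296] 0.83 [0.4473 0.1629] 0.069
t 32.40 at [0.4472 0.1615 0.1511] yaw 0.052 w 0.0445 grip 0.0 tilt -1.0000 j [ 0.29 -0.31  1.93 -0.    1.53  1.81] F [-0.3  0.7 -0. ]
  -> (0.4466, 0.1627, 0.001, 0.05) shift [-0.0005 -0.0013  0.1501] turn 0.002 rows 3.6
```

View pics/w7.png

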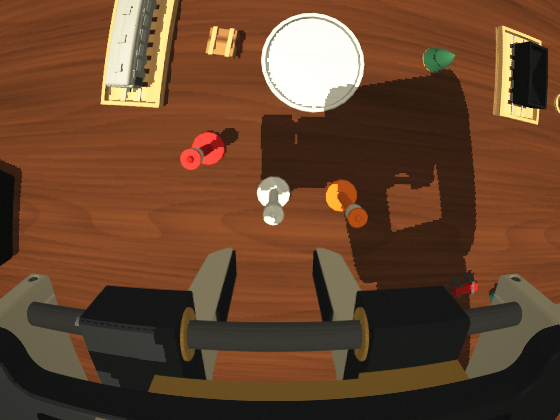

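The silver lamp post is at (273,195), between the red one at (208,150) and the orange one at (342,197). It is centred between the fingers, so I'll descend.

>>> play_rows(moves=[[[0, -0.0013, 0.01, 0, 0.044], [0, -0.0013, 0.03, 0, 0.044], [0, -0.0013, 0.055, 0, 0.044], [0, -0.0013, 0.08, 0, 0.044], [0, -0.0013, 0.105, 0, 0.044], [0, -0.0013, 0.125, 0, 0.044], [0, -0.0013, 0.139, 0, 0.044], [0, -0.0013, 0.147, 0, 0.044], [0, -0.0013, 0.15, 0, 0.044], [0, -0.0013, 0.15, 0, 0.044]]])

```text
t: 33.23
ee_pos: [0.4469, 0.1634, 0.001]
tool_rot: [3.14, 0.082, -0.001]
force: [-0.1, -0.8, 0.7]
gripper_width: 0.0438
grip_force: 0.0
```

>>> play_rows(moves=[[[0, 0, 0, 0, 0.036], [0, 0, 0, 0, 0.03], [0, 0, 0, 0, 0.025], [0, 0, 0, 0, 0.021], [0, 0, 0, 0, 0.018], [0, 0, 0, 0, 0.015], [0, 0, 0, 0, 0.013], [0, 0, 0, 0, 0.012], [0, 0, 0, 0, 0.011], [0, 0, 0, 0, 0.008]]])

```text
t: 34.07
ee_pos: [0.4471, 0.1638, 0.0016]
tool_rot: [3.14, 0.083, 0.0]
force: [-0.2, -1.9, 2.6]
gripper_width: 0.0153
grip_force: 30.0
```

>>> play_rows(moves=[[[0, 0, 0, 0, 0.002], [0, 0, 0, 0, 0.002], [0, 0, 0, 0, 0.002], [0, 0, 0, 0, 0.002]]])

```text
t: 34.4
ee_pos: [0.4471, 0.1638, 0.0016]
tool_rot: [3.14, 0.083, 0.0]
force: [0.1, -1.3, 5.4]
gripper_width: 0.0151
grip_force: 30.0
```

```bash
python3 plan.py 0.6525,-0.3358,0.14,0.053
```

```text
t 34.40 at [0.4471 0.1638 0.0016] yaw 0.053 w 0.0151 grip 30.0 tilt -1.0000 j [ 0.3  -0.19  2.08 -0.    1.25  1.82] F [ 0.1 -1.3  5.4]
  -> (0.6525, -0.3358, 0.14, 0.053) shift [ 0.1788  0.5097 -0.1384] turn -0.000 rows 13.4
```

The width is 15 mm, not the post's 10 mm, so I'll look.

```bash
python3 - <<'E'
from h import *
p=manip.get_state()["ee_pos"]; o=[]
for c in("scene","side"):
    k=cam(c); im=manip.capture(c)[:,:,::-1].copy(); u=proj(k,[p+[0,0,.03]])
    x,y=u[0].astype(int); o.append(cv2.resize(im[y-40:y+50,x-45:x+45],(400,400),interpolation=cv2.INTER_CUBIC))
cv2.imwrite("pics/c8.png",np.hstack(o))
E
```

```text
(no output)
```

View pics/c8.png

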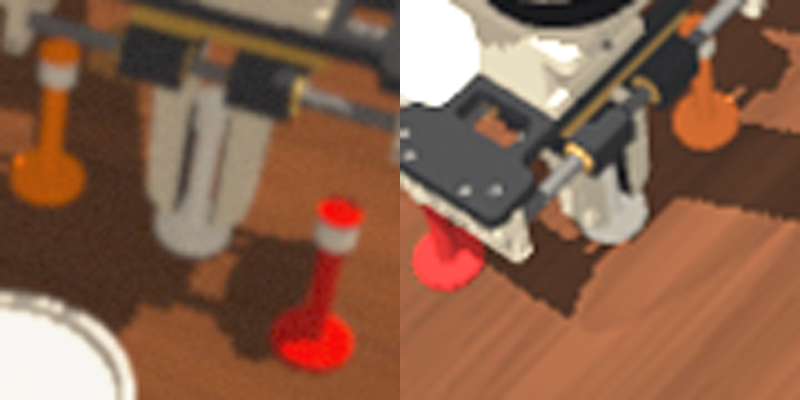

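The lamp stands upright; the long fingers are holding it by the lantern, which is wider than the post. It hangs stably, so I'll lift it and carry it gently.

>>> play_rows(moves=[[[0, 0, -0.003, 0, 0.002], [0, 0, -0.01, 0, 0.002], [0, 0, -0.022, 0, 0.002], [0, 0, -0.04, 0, 0.002], [0, 0, -0.06, 0, 0.002], [0, 0, -0.08, 0, 0.002], [0, 0, -0.1, 0, 0.002], [0, 0, -0.115, 0, 0.002], [0, 0, -0.12, 0, 0.002], [0, 0, -0.12, 0, 0.002]]])

```text
t: 35.33
ee_pos: [0.4475, 0.164, 0.1232]
tool_rot: [-3.14, -0.083, -0.004]
force: [-0.4, 0.4, -1.6]
gripper_width: 0.0152
grip_force: 30.0
```

```bash
python3 - <<'E'
from h import *
from plan import plan
plan((.6525,-.3358,.1216,.053))
p=manip.get_state()["ee_pos"]
k=cam("side"); manip.capture("side"); print("expect",proj(k,[p+[0,0,z-.0016] for z in(0,.08)]).round(0))
im=manip.capture("scene")[:,:,::-1]; k=cam("scene"); x,y=proj(k,[p+[0,0,.03]])[0].astype(int)
cv2.imwrite("pics/c9.png",cv2.resize(im[y-50:y+50,x-50:x+50],(400,400),interpolation=cv2.INTER_CUBIC))
E
```

```text
t 35.33 at [0.4475 0.164  0.1232] yaw 0.053 w 0.0152 grip 30.0 tilt -1.0000 j [ 0.3  -0.3   1.96  0.    1.47  1.82] F [-0.4  0.4 -1.6]
  -> (0.6525, -0.3358, 0.1216, 0.053) shift [0.1783 0.5099 0.0017] turn -0.000 rows 13.0
expect [[222. 233.]
 [218. 205.]]
```

View pics/c9.png

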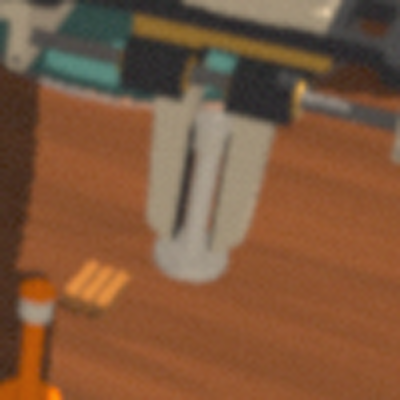

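>>> play_rows(moves=[[[0.002, 0.007, 0, 0, 0.002], [0.007, 0.02, 0, 0, 0.002], [0.014, 0.04, 0, 0, 0.002], [0.023, 0.066, 0, 0, 0.002], [0.033, 0.095, 0, 0, 0.002], [0.044, 0.125, 0, 0, 0.002], [0.055, 0.156, 0, 0, 0.002], [0.066, 0.188, 0, 0, 0.002], [0.077, 0.22, 0, 0, 0.002], [0.088, 0.252, 0, 0, 0.002]]])

```text
t: 36.27
ee_pos: [0.548, -0.0854, 0.1203]
tool_rot: [-3.14, -0.083, 0.002]
force: [0.4, 0.2, -0.6]
gripper_width: 0.0151
grip_force: 30.0
```

>>> play_rows(moves=[[[0.011, 0.032, 0, 0, 0.002], [0.022, 0.064, 0, 0, 0.002], [0.033, 0.096, 0, 0, 0.002], [0.044, 0.127, 0, 0, 0.002], [0.055, 0.157, 0, 0, 0.002], [0.065, 0.185, 0, 0, 0.002], [0.074, 0.21, 0, 0, 0.002], [0.081, 0.232, 0, 0, 0.002], [0.087, 0.248, 0, 0, 0.002], [0.09, 0.258, 0, 0, 0.002]]])

```text
t: 37.1
ee_pos: [0.6513, -0.3382, 0.1195]
tool_rot: [-3.14, -0.081, 0.003]
force: [1.2, 0.3, -0.9]
gripper_width: 0.0153
grip_force: 30.0
```

>>> play_rows(moves=[[[0, 0, 0, 0, 0.002], [0, 0, 0, 0, 0.002], [0, 0, 0, 0, 0.002]]])

```text
t: 37.35
ee_pos: [0.6513, -0.3354, 0.1211]
tool_rot: [-3.14, -0.084, 0.001]
force: [0.3, 1.2, -1.2]
gripper_width: 0.0149
grip_force: 30.0
```

```bash
python3 plan.py 0.6525,-0.3358,0.011,0.053
```

```text
t 37.35 at [ 0.6513 -0.3354  0.1211] yaw 0.053 w 0.0149 grip 30.0 tilt -1.0000 j [-0.51  0.27  1.4   0.    1.47  1.01] F [ 0.3  1.2 -1.2]
  -> (0.6525, -0.3358, 0.011, 0.053) shift [0.0012 0.0006 0.1101] turn 0.000 rows 2.6
```

Expected contact is at about 0.0076.

>>> play_rows(moves=[[[0.001, 0, 0.008, 0, 0.002], [0.001, 0, 0.025, 0, 0.002], [0.001, 0, 0.045, 0, 0.002], [0.001, 0, 0.065, 0, 0.002], [0.001, 0, 0.083, 0, 0.002], [0.001, 0, 0.096, 0, 0.002], [0.001, 0, 0.104, 0, 0.002], [0.001, 0, 0.108, 0, 0.002], [0.001, 0, 0.11, 0, 0.002], [0.001, 0, 0.11, 0, 0.002]]])

```text
t: 38.18
ee_pos: [0.6529, -0.3361, 0.0119]
tool_rot: [3.14, 0.083, 0.001]
force: [-0.8, -1.0, -0.7]
gripper_width: 0.0152
grip_force: 30.0
```

>>> play_rows(moves=[[[0, 0, 0.001, 0, 0.002], [0, 0, 0.0015, 0, 0.002], [0, 0, 0.002, 0, 0.002], [0, 0, 0.002, 0, 0.002], [0, 0, 0.002, 0, 0.002]]])

```text
t: 38.6
ee_pos: [0.6527, -0.3361, 0.0097]
tool_rot: [3.14, 0.083, 0.0]
force: [0.6, 0.4, -0.7]
gripper_width: 0.0153
grip_force: 30.0
```

>>> play_rows(moves=[[[0, 0, 0.0005, 0, 0.002], [0, 0, 0.001, 0, 0.002], [0, 0, 0.001, 0, 0.002], [0, 0, 0.001, 0, 0.002]]])

```text
t: 38.93
ee_pos: [0.6526, -0.3361, 0.0084]
tool_rot: [-3.14, -0.083, 0.0]
force: [-0.7, -0.6, -1.4]
gripper_width: 0.0152
grip_force: 30.0
```

>>> play_rows(moves=[[[0, 0, 0.0005, 0, 0.002], [0, 0, 0.001, 0, 0.002], [0, 0, 0.001, 0, 0.002], [0, 0, 0.001, 0, 0.002]]])

```text
t: 39.27
ee_pos: [0.6527, -0.3362, 0.0077]
tool_rot: [3.14, 0.083, 0.0]
force: [-0.5, 0.1, 0.8]
gripper_width: 0.0148
grip_force: 30.0
```

>>> play_rows(moves=[[[0, 0, 0.0005, 0, 0.002], [0, 0, 0.0005, 0, 0.002], [0, 0, 0.0005, 0, 0.002]]])

```text
t: 39.52
ee_pos: [0.6529, -0.3363, 0.0076]
tool_rot: [3.14, 0.083, 0.001]
force: [-1.2, -1.2, 6.1]
gripper_width: 0.0152
grip_force: 30.0
```

>>> play_rows(moves=[[[0, 0, 0, 0, 0.02], [0, 0, 0, 0, 0.025], [0, 0, 0, 0, 0.03], [0, 0, 0, 0, 0.035], [0, 0, 0, 0, 0.04], [0, 0, 0, 0, 0.044], [0, 0, 0, 0, 0.044], [0, 0, -0.01, 0, 0.044], [0, 0, -0.03, 0, 0.044], [0, 0, -0.06, 0, 0.044]]])

```text
t: 40.35
ee_pos: [0.6515, -0.3355, 0.0656]
tool_rot: [-3.138, -0.083, 0.005]
force: [0.0, 0.3, -0.4]
gripper_width: 0.0439
grip_force: 0.0
```

>>> play_rows(moves=[[[0, 0, -0.03, 0, 0.05], [0, 0, -0.06, 0, 0.05], [0, 0, -0.07, 0, 0.05], [0, 0, -0.07, 0, 0.05]]])

```text
t: 40.68
ee_pos: [0.6538, -0.3367, 0.1415]
tool_rot: [3.138, 0.083, 0.008]
force: [-0.4, -0.6, 0.5]
gripper_width: 0.0501
grip_force: 0.0
```

```bash
python3 - <<'E'
from h import *
from plan import plan
for c in("wrist","side","scene"):
    k=cam(c); manip.capture(c)
    for d in manip.trace(c,"lamp_post"):
        m=d["pixels"].astype(np.float32); gp=proj(k,[[.6527,-.336,.03]])[0]; ys,xs=np.nonzero(m)
        if np.hypot(xs.mean()-gp[0],ys.mean()-gp[1])<25: print(c,fit("lamp_post",[(k,m)],(.6527,-.336),z0=.006)); break
plan((.4266,-.323,.12,.053))
E
```

```text
wrist (array([ 0.65298594, -0.33644519]), np.float64(0.10915130376815796))
side (array([ 0.64872224, -0.33494557]), np.float64(0.19999998807907104))
scene (array([ 0.65197685, -0.3368555 ]), np.float64(0.15531563758850098))
t 40.98 at [ 0.6521 -0.3358  0.1351] yaw 0.053 w 0.0500 grip 0.0 tilt -1.0000 j [-0.51  0.27  1.38 -0.    1.49  1.01] F [-1.   0.5  0.2]
  -> (0.4266, -0.323, 0.12, 0.053) shift [-0.2245 -0.0247  0.0156] turn -0.000 rows 5.4
```

The lamp post is standing in its tray. Now the magnet.

>>> play_rows(moves=[[[-0.02, -0.002, 0, 0, 0.06], [-0.055, -0.006, 0, 0, 0.06], [-0.09, -0.01, 0, 0, 0.06], [-0.125, -0.014, 0.005, 0, 0.06], [-0.16, -0.018, 0.01, 0, 0.06], [-0.19, -0.021, 0.015, 0, 0.06], [-0.212, -0.0235, 0.015, 0, 0.06], [-0.2245, -0.0247, 0.015, 0, 0.06], [-0.2245, -0.0247, 0.015, 0, 0.06], [-0.2245, -0.0247, 0.015, 0, 0.06]]])

```text
t: 41.82
ee_pos: [0.4275, -0.3235, 0.1221]
tool_rot: [3.14, 0.082, 0.001]
force: [0.7, -1.1, 0.4]
gripper_width: 0.0599
grip_force: 0.0
```

```bash
python3 - <<'E'
from h import *
from plan import plan
k=cam("wrist"); manip.capture("wrist"); 
for d in manip.trace("wrist","magnet"):
    m=d["pixels"].astype(np.float32); gp=proj(k,[[.4266,-.323,.01]])[0]; ys,xs=np.nonzero(m)
    if np.hypot(xs.mean()-gp[0],ys.mean()-gp[1])<25: print(fit("magnet",[(k,m)],(.4266,-.323)),d["confidence"])
plan((.4266,-.323,-.008,.053))
E
```

```text
(array([ 0.42769029, -0.32280367]), np.float64(0.054614245891571045)) 0.71
t 41.92 at [ 0.4281 -0.3234  0.1219] yaw 0.053 w 0.0601 grip 0.0 tilt -1.0000 j [-0.69 -0.15  1.84  0.    1.45  0.82] F [ 0.6 -0.5  0.6]
  -> (0.4266, -0.323, -0.008, 0.053) shift [-0.0015 -0.0005  0.1299] turn 0.000 rows 3.1
```

>>> play_rows(moves=[[[-0.0005, -0.0005, 0.015, 0, 0.06], [-0.0005, -0.0005, 0.045, 0, 0.06], [-0.0005, -0.0005, 0.075, 0, 0.06], [-0.0005, -0.0005, 0.1, 0, 0.055], [-0.0005, -0.0005, 0.115, 0, 0.05], [-0.0005, -0.0005, 0.123, 0, 0.045], [-0.0005, -0.0005, 0.127, 0, 0.04], [-0.0005, -0.0005, 0.129, 0, 0.036], [-0.0005, -0.0005, 0.129, 0, 0.036], [-0.0005, -0.0005, 0.129, 0, 0.036]]])

```text
t: 42.75
ee_pos: [0.4272, -0.3232, -0.0061]
tool_rot: [3.14, 0.083, 0.002]
force: [0.4, -0.0, -0.3]
gripper_width: 0.036
grip_force: 0.0
```

>>> play_rows(moves=[[[0, 0, 0, 0, 0.016], [0, 0, 0, 0, 0.016], [0, 0, 0, 0, 0.016], [0, 0, 0, 0, 0.016], [0, 0, 0, 0, 0.016], [0, 0, 0, 0, 0.016]]])

```text
t: 43.25
ee_pos: [0.427, -0.323, -0.0063]
tool_rot: [3.14, 0.083, 0.001]
force: [-1.4, 0.1, 6.5]
gripper_width: 0.0254
grip_force: 30.0
```

```bash
python3 plan.py 0.581,0.131,0.12,0.053
```

```text
t 43.25 at [ 0.427  -0.323  -0.0063] yaw 0.053 w 0.0254 grip 30.0 tilt -1.0000 j [-0.7  -0.04  1.96  0.    1.22  0.82] F [-1.4  0.1  6.5]
  -> (0.581, 0.131, 0.12, 0.053) shift [ 0.1779 -0.4452 -0.1265] turn -0.000 rows 11.9
```

>>> play_rows(moves=[[[0, 0, -0.01, 0, 0.016], [0, 0, -0.03, 0, 0.016], [0, 0, -0.06, 0, 0.016], [0, 0, -0.095, 0, 0.016], [0, 0, -0.12, 0, 0.016], [0, 0, -0.126, 0, 0.016], [0, 0, -0.126, 0, 0.016]]])

```text
t: 43.83
ee_pos: [0.4273, -0.3233, 0.1216]
tool_rot: [3.138, 0.083, 0.004]
force: [0.6, 0.6, -1.3]
gripper_width: 0.0251
grip_force: 30.0
```

>>> play_rows(moves=[[[0.006, -0.015, 0, 0, 0.016], [0.018, -0.045, 0, 0, 0.016], [0.031, -0.078, 0, 0, 0.016], [0.045, -0.112, 0, 0, 0.016], [0.059, -0.147, 0, 0, 0.016], [0.073, -0.182, 0, 0, 0.016], [0.087, -0.217, 0, 0, 0.016], [0.101, -0.252, 0, 0, 0.016], [0.115, -0.287, 0, 0, 0.016], [0.129, -0.322, 0, 0, 0.016]]])

```text
t: 44.67
ee_pos: [0.538, 0.0075, 0.1174]
tool_rot: [-3.14, -0.083, 0.003]
force: [-0.0, -0.9, -1.6]
gripper_width: 0.0252
grip_force: 30.0
```

>>> play_rows(moves=[[[0.014, -0.035, 0, 0, 0.016], [0.027, -0.069, 0, 0, 0.016], [0.038, -0.097, 0, 0, 0.016], [0.046, -0.116, 0, 0, 0.016], [0.049, -0.123, 0, 0, 0.016], [0.049, -0.123, 0, 0, 0.016], [0.049, -0.123, 0, 0, 0.016]]])

```text
t: 45.25
ee_pos: [0.5803, 0.1305, 0.1178]
tool_rot: [3.14, 0.084, -0.003]
force: [0.3, -0.3, -0.8]
gripper_width: 0.0248
grip_force: 30.0
```

```bash
python3 plan.py 0.581,0.131,0.004,0.053
```

```text
t 45.25 at [0.5803 0.1305 0.1178] yaw 0.053 w 0.0248 grip 30.0 tilt -1.0000 j [ 0.18 -0.02  1.73 -0.    1.44  1.7 ] F [ 0.3 -0.3 -0.8]
  -> (0.581, 0.131, 0.004, 0.053) shift [ 0.0009 -0.0006  0.1138] turn 0.000 rows 2.7
```

>>> play_rows(moves=[[[0.001, 0, 0.012, 0, 0.016], [0.001, 0, 0.04, 0, 0.016], [0.001, 0, 0.07, 0, 0.016], [0.001, 0, 0.09, 0, 0.016], [0.001, 0, 0.103, 0, 0.016], [0.001, 0, 0.11, 0, 0.016], [0.001, 0, 0.1135, 0, 0.016], [0.001, 0, 0.1155, 0, 0.016], [0.001, 0, 0.1155, 0, 0.016], [0.001, 0, 0.1155, 0, 0.016]]])

```text
t: 46.08
ee_pos: [0.5825, 0.1311, 0.0045]
tool_rot: [-3.14, -0.083, -0.002]
force: [-0.6, -1.3, -1.1]
gripper_width: 0.0251
grip_force: 30.0
```

>>> play_rows(moves=[[[0, 0, 0.0005, 0, 0.016], [0, 0, 0.001, 0, 0.016], [0, 0, 0.001, 0, 0.016], [0, 0, 0.001, 0, 0.016]]])

```text
t: 46.42
ee_pos: [0.582, 0.1311, 0.0026]
tool_rot: [-3.14, -0.083, -0.0]
force: [-0.4, -0.1, -0.5]
gripper_width: 0.0246
grip_force: 30.0
```

>>> play_rows(moves=[[[0, 0, 0.001, 0, 0.016], [0, 0, 0.002, 0, 0.016], [0, 0, 0.0025, 0, 0.016], [0, 0, 0.0025, 0, 0.016], [0, 0, 0.0025, 0, 0.016]]])

```text
t: 46.83
ee_pos: [0.5819, 0.131, -0.0001]
tool_rot: [3.14, 0.083, -0.0]
force: [-0.2, 0.2, -0.5]
gripper_width: 0.0254
grip_force: 30.0
```

>>> play_rows(moves=[[[0, 0, 0.0005, 0, 0.016], [0, 0, 0.0005, 0, 0.016], [0, 0, 0.0005, 0, 0.016]]])

```text
t: 47.08
ee_pos: [0.582, 0.1311, -0.0003]
tool_rot: [-3.14, -0.083, -0.0]
force: [-1.5, -0.3, 4.0]
gripper_width: 0.025
grip_force: 30.0
```

Contact. I'll release to 38 mm, which stays inside the rim, lift, and then check everything.

>>> play_rows(moves=[[[0, 0, 0, 0, 0.038], [0, 0, 0, 0, 0.038], [0, 0, 0, 0, 0.038], [0, 0, 0, 0, 0.038], [0, 0, -0.01, 0, 0.038], [0, 0, -0.03, 0, 0.038], [0, 0, -0.06, 0, 0.038], [0, 0, -0.1, 0, 0.04], [0, 0, -0.14, 0, 0.04], [0, 0, -0.16, 0, 0.04]]])

```text
t: 47.92
ee_pos: [0.5829, 0.1312, 0.1656]
tool_rot: [-3.14, -0.083, -0.008]
force: [0.3, -0.2, 1.4]
gripper_width: 0.04
grip_force: 0.0
```

>>> play_rows(moves=[[[-0.035, 0.02, -0.03, 0, 0.04], [-0.07, 0.04, -0.06, 0, 0.04], [-0.1, 0.06, -0.08, 0, 0.04], [-0.1, 0.06, -0.08, 0, 0.04], [-0.1, 0.06, -0.08, 0, 0.04]]])

```text
t: 48.33
ee_pos: [0.484, 0.0646, 0.2437]
tool_rot: [-3.141, -0.081, -0.009]
force: [0.1, -0.2, 1.3]
gripper_width: 0.04
grip_force: 0.0
```

```bash
python3 - <<'E'
from h import *
from plan import plan
plan()
for c in("side","scene","wrist"):
    k=cam(c); a=manip.capture(c)[:,:,::-1]; cv2.imwrite(f"pics/end_{c}.png",a)
    for d in manip.trace(c,"magnet"):
        m=d["pixels"].astype(np.float32); gp=proj(k,[[.582,.131,.015]])[0]; ys,xs=np.nonzero(m)
        if np.hypot(xs.mean()-gp[0],ys.mean()-gp[1])<25: print(c,fit("magnet",[(k,m)],(.582,.131),z0=.006)); break
b=cv2.imread("pics/end_scene.png"); cv2.imwrite("pics/end.png",cv2.resize(b[150:400,50:470],None,fx=1.9,fy=1.9,interpolation=cv2.INTER_CUBIC))
E
```

```text
t 48.33 at [0.484  0.0646 0.2437] yaw 0.052 w 0.0400 grip 0.0 tilt -1.0000 j [ 0.08 -0.31  1.78 -0.    1.67  1.6 ] F [ 0.1 -0.2  1.3]
side (array([0.58083858, 0.13025758]), np.float64(0.07841372489929199))
scene (array([0.58435976, 0.13083578]), np.float64(0.06536310911178589))
wrist (array([0.58256297, 0.1316415 ]), np.float64(0.07913321256637573))
```

View pics/end.png

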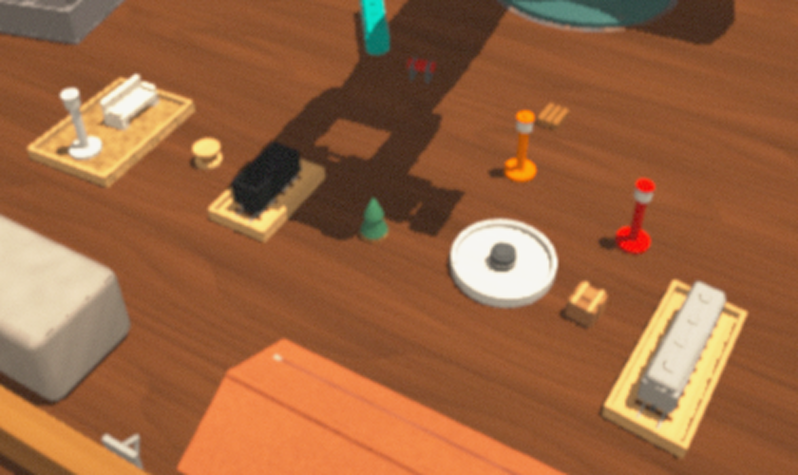

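All five pieces stand upright in their trays: coach (680,345), hopper (268,180), bench (130,100), lamp post (80,125), magnet (502,256). The robot is clear of everything, so I'm handing in the job.

```bash
python3 -c "
from workcell import manip
print(manip.close_job())"
```

```text
the job is handed in; nothing more can be done
None
```

All five pieces (coach, hopper, bench, lamp post, magnet) were set down upright in their trays in that order, the gripper touching nothing, and the job was handed in at about 48 s of the 134 s allowed.

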